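# Fit the last foot of the keepsake box, fetched from behind the stain containers

## Robot

A 6-joint arm with a two-finger parallel gripper is mounted at the origin on the work surface. World frame = base frame: x ahead of the robot, y to its left, z up, the work surface at z = 0. Lengths are in m, angles in rad, forces in N, time in s.
With the tool pointing down it reaches from about 0.35 to 0.85 m from the base axis. Payload 8.1 kg.
Tool frame: the origin (TCP) lies at the very end of the fingers, on their centre line; the grasp point (between the pads) lies 19 mm behind it (arm.tcp_to_grasp is the distance from the TCP to the grasp point, in m); x points along the fingers, y is the direction in which the jaws open and shut, and the axes are right-handed (so a half turn about x gives the same grasp; the last joint's range is limited). The gripper opens to 93 mm and grips with 3 to 60 N. Pads are 15 mm wide; open, the fingers measure 128 mm over their backs; the gripper's body (75 mm by 188 mm) begins 65 mm behind the grasp point.
Start: joints at [-1.188, 0.13, 1.488, -0, 1.523, -0.085], TCP at [0.271, -0.536, 0.219] pointing down, gripper open.
Joint ranges: [-2.96, 2.96], [-0.89, 2.26], [0.02, 2.5], [-1.34, 4.48], [0, 2.73], [-2.66, 2.66]. Speed limits (rad/s): [2.39, 2.39, 2.79, 3.14, 3.14, 3.14].

## Interface

Orientations are given as a unit quaternion [w, x, y, z].
In Python, from cell import arm gives the robot as it stands. The module is installed in compiled form; this text tells all that it offers.
- The arm moves only by the shell command python3 -m inch 'ROWS' [FORCE]. ROWS is JSON, a list of rows, each an object of numbers: "x", "y", "z": the shift along the world's x, y, z scaled (see below); "ax", "ay", "az": the turn, a rotation vector about the world's x, y, z scaled (see below); "claw": the finger opening in mm, from 0 to 93. In form: [{"x": .., "y": .., "z": .., "ax": .., "ay": .., "az": .., "claw": ..}, ...]. A call has 1 to 20 rows; each row shifts and turns the pose as measured when the row begins; what a row does not reach is not made up. The controller multiplies each number of a shift by 50 cm and each number of a turn by 180 degrees. A row lasts 1/10 s, in which the tool goes at most 50 mm and 8.59 degrees, less where a joint would pass 70% of its speed; a pose out of reach is approached as far as the arm can. A call with a number of a shift or a turn outside -1 to 1 is refused whole. A call with a gripper value outside its range is refused whole. The fingers move at their own pace and stop on an object; FORCE is the grip in N (left out, the last holds). Time passes only in rows, so rows that do not move let the fingers close. It gives the time, the measured TCP pose, the force and the opening at its end, in the units of the state.
- arm.get_state(): the state, without advancing time (a new reading comes with each control period).
- arm.grab_frame(name): name is "side" or "top"; returns the picture (384x512x3 uint8, red, green, blue); there is no depth.
- arm.get_calibration(name): a dict with "intrinsics" (3x3 intrinsics, pixels), "eye" and "attitude" of the camera in the world. Camera axes: x right, y up, looking along -z (the intrinsics and any distortion apply to the point x, -y, -z); pixel columns grow to the right and rows downward; lengths in m; the calibration is good to about 2 mm. A picture is of the moment at which its call begins. get_calibration takes no time and is no camera call.
- arm.hand_in(): hands the job in, once; it reports no verdict.
Trained networks look in the newest picture that a camera, given by its name, has taken for a name from the list of things; names that differ only in an ending like _2 or _b are one class to them, and where a whole thing is asked for, a point or a joint stands for the part that bears it (a point fixed in the world has none). Each returns a list of dicts, best first, with "conf" (0 to 1); they miss things now and then, are a little off and sometimes report something else, mostly with a low value. They report only what shows in the picture. A call takes as long as a camera call.
- arm.look_for(label, camera): "xy" ([column, row] in pixels, amid what is visible of it).
The state is a dict: "clock": time; "qpos": joint angles; "joint_vel": joint speeds; "tau": joint torques, N m; "tool_pos": TCP position; "orientation": TCP orientation; "force": force on the tool from outside, world axes, zero at the start; "ft_torque": the same for the moment, N m; "opening": finger opening in m.
Only numpy, scipy, OpenCV 4.12 (cv2) and the standard library are available. Lean on these libraries where they do the work, as an engineer would, in place of code of your own. Each camera call takes 0.05 s, during which the arm holds its last target. There are 200 camera calls.

## Task

The upturned wooden box still lacks one of its four turned feet: it stands in the drying block at the back of the drip tray, hemmed in by three finish containers. First move all three containers onto the black rubber mat, then fit the foot fully home, tenon down, in the box's empty bore, and last put each container back on the tray on the very spot where it stood. Keep the containers upright, set everything down without dropping it, and leave the other things on the bench where they are.

Things in the scene. Friction and masses are not known exactly. Their poses are not given: they have to be found in the camera images.
- foot: Loose turned foot, dark bun, pale tenon down, 60 g. Origin on its axis at the shoulder (flat between tenon and bun), z up. Above: 32 mm collar to 6 mm, straight 39 mm band from 12 to 32 mm (grip here), top at 40 mm. Below: tenon 20 mm diameter, 20 mm long, 3 mm chamfer. Starts upright in a loose 24 mm hole, shoulder on the drying block; lift straight up. Containers stand close in front and either side.
- round_can: Round bright metal can with pressed lid and paper label, 62 mm diameter (64 mm at the rims), 130 mm tall, about 0.4 kg. Origin under its middle, z up. Starts upright on the drip tray in one of three spots (front, left or right of the foot).
- flat_tin: Flat rectangular steel tin with paper label, 50 mm (its x) by 80 mm (its y), body 128 mm tall, with a 26 mm black screw cap, 22 mm off centre to its +y end, up to 145 mm; about 0.42 kg. Origin under its middle, z up. Grip it across the 50 mm. Starts upright on the tray in one of the three spots, its x within 0.1 rad of the tray's.
- bottle: Amber glass bottle with paper label, 58 mm diameter up to 85 mm, then a shoulder, and a black screw cap of 29 mm diameter from 116 to 150 mm; about 0.38 kg. Origin under its middle, z up. It can be gripped by its cap. Starts upright on the drip tray in one of the three spots.
- drip_tray: Aluminium drip tray, fixed, floor 3 mm above the bench, rim 12 mm high. Origin at bench level under the drying block's hole; the tray reaches 106 mm to -x (front, towards the robot), 52 mm to +x, 118 mm either side. Drying block: pale wood, 60 by 50 mm, fixed, top 29 mm above the bench. The containers' spots lie about 67 mm in front (-x) and 73 mm left and right (+y, -y) of the origin.
- mat: Black rubber mat, 190 mm square, 3 mm thick, fixed flat on the bench to one side (left or right): the side area for the containers, anywhere on it. Origin at bench level under its middle, axes along its edges, z up.
- box_bore (a point): Mouth of the empty bore in the upturned box, on the bore's axis, level with the box's top, 70 mm above the bench; z up. Bore 21.5 mm wide, 26 mm deep, 2 mm chamfer. The box, 170 (x) by 130 mm, is fixed on a pad at one side of the bench, at any yaw. Three like feet (39 wide, 40 mm tall) stand 116 mm off along -x, 84 mm along -y, and diagonally across. With the foot home its origin is at this point.
- sanding_block: Bystander: cork sanding block, 95 by 58 by 29 mm, lying on the bench between robot and tray. Origin under its middle. Leave it.
- tape_roll: Bystander: roll of masking tape lying flat, 90 mm diameter, 24 mm high, on the bench between robot and tray. Origin under its middle. Leave it.
- stain_cup: Bystander: empty amber plastic cup, 72 mm diameter, 100 mm tall, beside the tray on its left. Origin under its middle. Leave it.

How it is judged:
By the outcome, as a careful person would: the job done as asked, in the order asked, and still so for the second after the job is handed in, with the robot touching nothing.
It also fails if it takes over 144 s, if anything falls off the work surface, if the arm or the gripper's body presses on something with over 40 N, if the wrist force passes 120 N, or if a joint passes its speed limit or range.

## Working session

There is one attempt and no reset: what is moved stays moved. The work goes in short steps, Python scripts to look and compute and a shell command to move; the robot and the scene stay as the last step left them, time stands still between calls to the robot, and variables do not carry over. Pictures are saved under pics/ and viewed, about 12 in all and at most 16, crops included, and the job is handed in when it is done.

```bash
mkdir -p pics; cat > h.py <<'E'
import numpy as np, cv2
from scipy.spatial.transform import Rotation as R
from cell import arm
def cal(n):
    c=arm.get_calibration(n); a=np.array(c["attitude"],float)
    if a.shape==(4,): M=R.from_quat(a[[1,2,3,0]]).as_matrix()
    else: M=a
    return np.array(c["intrinsics"]),np.array(c["eye"]),M,c
def ray(n,uv):
    K,e,M,c=cal(n); d=np.linalg.inv(K)@[uv[0],uv[1],1]; return e,M@np.array([d[0],-d[1],-d[2]])
def at(n,uv,z):
    e,d=ray(n,uv); return e+d*(z-e[2])/d[2]
def proj(n,p):
    K,e,M,c=cal(n); q=M.T@(np.array(p)-e); q=K@[q[0],-q[1],-q[2]]; return q[:2]/q[2]
def save(n,f,crop=None,s=1):
    im=arm.grab_frame(n)[:,:,::-1].copy()
    if crop: im=im[crop[1]:crop[3],crop[0]:crop[2]]
    if s!=1: im=cv2.resize(im,None,fx=s,fy=s,interpolation=cv2.INTER_CUBIC)
    cv2.imwrite('pics/'+f,im)
E
python3 - <<'E'
from h import *
for n in("top","side"):
    print(n,cal(n)[3]); save(n,n+'0.png',s=1.5)
    for l in "foot round_can flat_tin bottle drip_tray mat box_bore sanding_block tape_roll stain_cup".split():
        try: print(l,[(np.round(d["xy"]).tolist(),round(d["conf"],2)) for d in arm.look_for(l,n)[:4]])
        except Exception as ex: print(l,ex)
print(arm.get_state())
E
```

```text
top {'intrinsics': array([[377.35226861,   0.        , 256.26802374],
       [  0.        , 377.35226861, 181.71668767],
       [  0.        ,   0.        ,   1.        ]]), 'eye': array([ 0.50299749, -0.03917573,  0.98143712]), 'attitude': array([-0.70668627, -0.02271469,  0.01272508,  0.70704783])}
foot [([239.0, 138.0], 0.52)]
round_can [([272.0, 139.0], 0.78)]
flat_tin [([235.0, 160.0], 0.79)]
bottle [([211.0, 132.0], 0.69)]
drip_tray [([249.0, 154.0], 0.66)]
mat [([360.0, 207.0], 0.93)]
box_bore [([216.0, 233.0], 0.73), ([126.0, 221.0], 0.63)]
sanding_block [([216.0, 230.0], 0.61), ([295.0, 230.0], 0.38)]
tape_roll [([292.0, 224.0], 0.71), ([214.0, 234.0], 0.64)]
stain_cup [([124.0, 132.0], 0.61)]
side {'intrinsics': array([[493.39280092,   0.        , 253.31333362],
       [  0.        , 493.39280092, 196.160216  ],
       [  0.        ,   0.        ,   1.        ]]), 'eye': array([0.13228648, 0.78635895, 0.98149598]), 'attitude': array([-0.23123402, -0.08793183,  0.37280929,  0.89432212])}
foot [([233.0, 164.0], 0.6), ([208.0, 197.0], 0.43)]
round_can [([231.0, 164.0], 0.69), 
[... 302 characters left out ...]
0.93)]
stain_cup [([143.0, 268.0], 0.68)]
{'clock': 1.1, 'qpos': array([-1.18843396e+00,  1.30406236e-01,  1.48818405e+00, -1.84787819e-05,
        1.52301343e+00, -8.54108011e-02]), 'joint_vel': array([-0.00059487, -0.00066956,  0.00125086,  0.00149411, -0.00059713,
       -0.00049912]), 'tau': array([ 3.22191790e-04, -5.59779310e+01, -4.92065156e+01,  7.66802626e-02,
        2.28419504e-02, -2.82709698e-05]), 'tool_pos': array([ 0.27054983, -0.53554582,  0.21864026]), 'orientation': array([-0.16387649, -0.68784727, -0.16388229,  0.68786134]), 'force': array([ 0.0864019 , -0.38590483,  0.25257968]), 'ft_torque': array([-0.06826477,  0.05973196, -0.00666909]), 'opening': 0.09301146743446712}
```

View pics/top0.png

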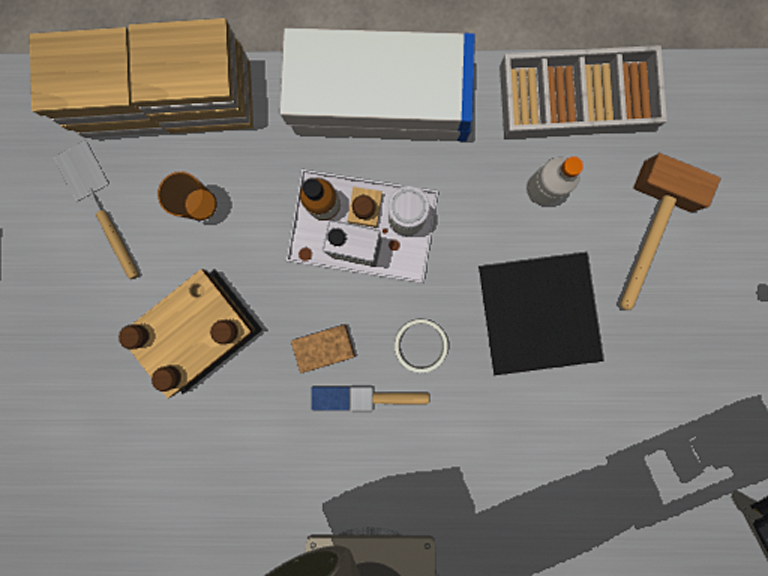

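View pics/side0.png

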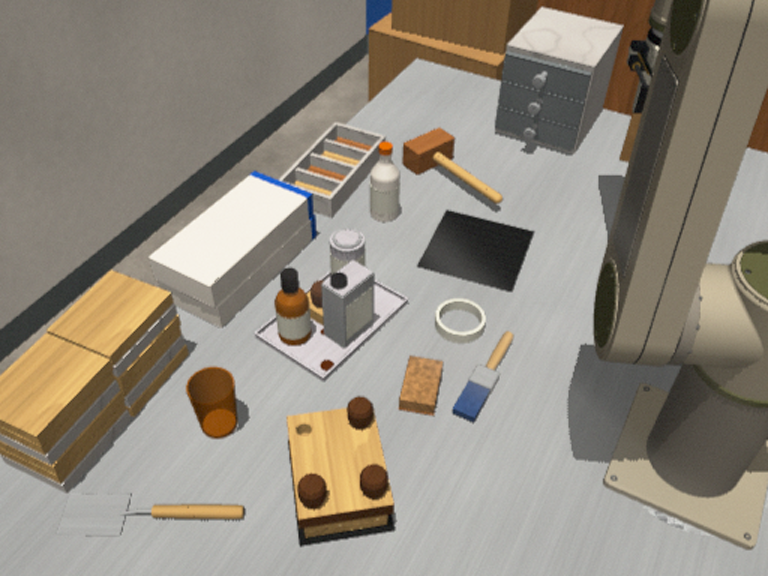

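The top picture shows the bottle left, tin in front and can right of the foot. The mat is at (360,209) px and the bore at (131,193) px, both in native pixels. Behind the tray stands a white carton. Next I'll zoom in on the tray and the box.

```bash
python3 - <<'E'
from h import *
a=arm.grab_frame("top")[:,:,::-1]; b=arm.grab_frame("side")[:,:,::-1]
cv2.imwrite('top_raw.png',a); cv2.imwrite('side_raw.png',b)
f=lambda im,x,y,w,h:cv2.resize(im[y:y+h,x:x+w],(w*6,h*6),interpolation=cv2.INTER_CUBIC)
cv2.imwrite('pics/t1.png',f(a,185,105,115,90)); cv2.imwrite('pics/s1.png',f(b,165,145,115,100))
l=f(a,75,175,105,95); cv2.imwrite('pics/t2.png',l)
E
```

```text
(no output)
```

View pics/t1.png

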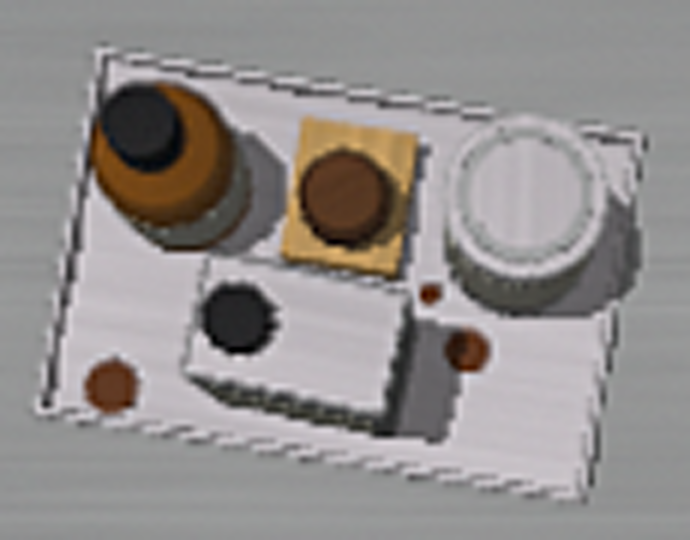

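View pics/s1.png

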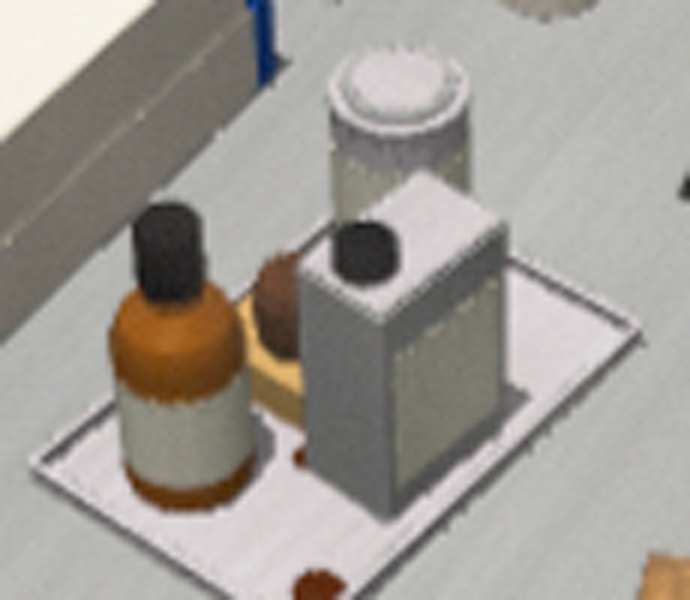

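View pics/t2.png

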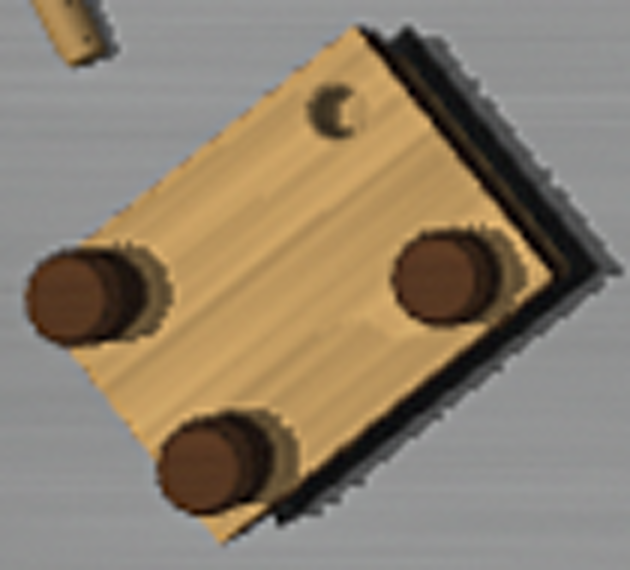

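The crops show the cap, lid and foot tops clearly, plus the bore. The bore mouth is at crop pixel (335,110) in t2. I'll turn these into positions.

```bash
python3 - <<'E'
from h import *
N=lambda o,u:((u[0]+.5)/6-.5+o[0],(u[1]+.5)/6-.5+o[1])
T=lambda u,z:at("top",N((185,105),u),z)[:2]; S=lambda u,z:at("side",N((165,145),u),z)[:2]; B=lambda u,z:at("top",N((75,175),u),z)[:2]
mm=lambda p:np.round(np.array(p)*1000,1).tolist()
print("bottle",mm(T((143,127),.153)),mm(S((170,217),.153)))
print("can",mm(T((527,197),.133)),mm(S((399,92),.133)))
tc=[T(u,.131) for u in((207,257),(412,292),(389,415),(186,374))]; sc=[S(u,.131) for u in((425,175),(507,225),(382,318),(300,262))]
for n,c in(("tinT",tc),("tinS",sc)):
    c=np.array(c); print(n,mm(c.mean(0)),mm(c),[round(float(np.linalg.norm(c[i]-c[(i+1)%4])*1000)) for i in range(4)])
c=np.array(tc); print("tin yaw",np.arctan2(*(c[0]-c[1])[::-1])-np.pi/2,np.arctan2(*(c[3]-c[2])[::-1])-np.pi/2)
c=np.array(sc)
for i in range(4): d=c[(i+1)%4]-c[i]; print('sideedge',np.arctan2(d[1],d[0]))
print("cap",mm(T((240,318),.148)),mm(S((367,238),.148)))
print("foot",mm(T((346,197),.069)))
t=np.array([T(u,.012) for u in((100,52),(643,140),(587,497),(42,410))]); print("tray",mm(t))
for i in range(4): d=t[(i+1)%4]-t[i]; print(np.linalg.norm(d),np.arctan2(d[1],d[0]))
yaw=np.mean([np.arctan2(*(t[0]-t[1])[::-1]),np.arctan2(*(t[3]-t[2])[::-1])])-np.pi/2
Rz=lambda a:np.array([[np.cos(a),-np.sin(a)],[np.sin(a),np.cos(a)]])
print("trayyaw",yaw,"origin",mm(t.mean(0)+Rz(yaw)@[.027,0]))
print("block",mm(np.mean([T(u,.029) for u in((302,118),(418,138),(398,277),(282,255))],0)))
b=B((335,110),.07); f=[B(u,.11) for u in((68,297),(200,470),(443,277))]
print("bore",mm(b),"feet",mm(f),[np.linalg.norm(x-b)*1e3 for x in f])
P=np.array([[0,0],[-.116,0],[-.116,-.084],[0,-.084]]);Q=np.array([b]+f)
H=(P-P.mean(0)).T@(Q-Q.mean(0)); U,_,V=np.linalg.svd(H); r=(U@V).T
print("fit",np.linalg.det(r),np.arctan2(r[1,0],r[0,0]),mm(P@r.T+Q.mean(0)-P.mean(0)@r.T),"res",mm(Q-(P@r.T+Q.mean(0)-P.mean(0)@r.T)))
m=np.array([at("top",(u/1.5,v/1.5),.003)[:2] for u,v in((480,267),(586,253),(602,360),(495,374))]);print("mat",mm(m),mm(m.mean(0)))
for n,u,z in(("carton front",(282,125),.09),("cartonfrontR",(462,123),.09)):print(n,mm(at("top",(u/1.5,v/1.5) if 0 else (u/1.5,u and (125/1.5)),z)[:2]))
print("carton base",mm(at("top",(285/1.5,139/1.5),0)[:2]),mm(at("top",(470/1.5,141/1.5),0)[:2]))
print("cup top",mm(at("top",(179/1.5,194/1.5),.1)[:2]), "flask",mm(at("top",(572/1.5,166/1.5),.15)[:2]))
q=arm.get_state()["orientation"];print(R.from_quat(q[[1,2,3,0]]).as_matrix().round(3))
E
```

```text
bottle [669.0, 78.7] [673.1, 78.1]
can [645.9, -63.8] [643.5, -55.0]
tinT [594.2, 22.6] [[623.7, 57.3], [610.2, -20.3], [563.7, -11.7], [579.3, 65.0]] [79, 47, 78, 45]
tinS [593.9, 25.1] [[607.7, -15.9], [562.4, -6.0], [579.8, 66.9], [625.9, 55.5]] [46, 75, 47, 74]
tin yaw -0.17178158693727252 -0.2007601563656254
sideedge 2.9267687891149916
sideedge 1.3359530122261667
sideedge -0.24249529771332565
sideedge -1.8192525316761514
cap [598.6, 43.0] [599.7, 44.7]
foot [656.9, 7.9]
tray [[730.1, 117.6], [690.9, -117.3], [536.9, -92.6], [574.5, 141.5]]
0.23820594967452435 -1.735948048147601
0.1559892071678477 2.9826552818046754
0.23717423711340946 1.4115576289483325
0.1574013771903897 -0.1524118183502644
trayyaw -0.16219520959963418 origin [659.8, 7.9]
block [663.7, 8.2]
bore [521.8, 279.1] feet [[448.9, 367.4], [382.8, 314.9], [456.7, 222.3]] [np.float64(114.50801095388975), np.float64(143.51990267901948), np.float64(86.42083084285841)]
fit 0.9999999999999996 -0.8847882487573803 [[521.8, 277.7], [448.3, 367.4], [383.3, 314.2], [456.8, 224.5]] res [[0.0, 1.4], [0.6, 0.0], [-0.5, 0.7], [-0.1, -2.2]]
mat [[561.6, -190.5], [585.6, -373.2], [402.2, -397.1], [378.2, -214.6]] [481.9, -293.8]Traceback (most recent call last):
  File "<stdin>", line 27, in <module>
TypeError: unsupported operand type(s) for /: 'tuple' and 'float'
```

The values agree with the task text. The tray origin is about (660,8) mm with yaw -0.16, and the tin is at about (594,22) with yaw about -0.185. The bottle is at (671,79), the can at (647,-63) and the bore at (522,278). I'll start with the tin.

```bash
python3 -m inch '[{"x":0.036,"y":0.062,"az":0.042},{"x":0.036,"y":0.062,"az":0.042},{"x":0.036,"y":0.062,"az":0.042},{"x":0.036,"y":0.062,"az":0.042},{"x":0.036,"y":0.062,"az":0.042},{"x":0.036,"y":0.062,"az":0.042},{"x":0.036,"y":0.062,"az":0.04},{"x":0.036,"y":0.062},{"x":0.036,"y":0.062},{"x":0.036,"y":0.062},{"x":0.036,"y":0.062},{"x":0.036,"y":0.062},{"x":0.036,"y":0.062},{"x":0.036,"y":0.062},{"x":0.036,"y":0.062},{"x":0.036,"y":0.062},{"x":0.036,"y":0.062},{"x":0.036,"y":0.062}]' 30
cat > st.py <<'E'
from h import *
import sys
s=arm.get_state();q=s["orientation"];M=R.from_quat(q[[1,2,3,0]]).as_matrix()
print("t",round(s["clock"],2),"tcp",(s["tool_pos"]*1e3).round(1),"jaw",np.arctan2(M[1,1],M[0,1]).round(4),"x-axis",M[:,0].round(4),"F",s["force"].round(1),"op",round(s["opening"]*1e3,1))
if len(sys.argv)>3:
    t=np.array([float(v) for v in sys.argv[1:4]]);d=t-s["tool_pos"]*1e3;print("units",(d/500).round(4),"mm",d.round(1))
E
python3 st.py 594 22 219
```

```text
t 1.2 tcp [ 270.6 -535.5  218.6] jaw -1.103 x-axis [-0.  0. -1.] F [ 0.  -0.4  0.6] op 92.9
units [6.469e-01 1.115e+00 7.000e-04] mm [3.234e+02 5.575e+02 4.000e-01]invalid input at $[0]: expected keys x, y, z, ax, ay, az, claw
```

```bash
python3 -m inch '[{"x":0.036,"y":0.062,"z":0,"ax":0,"ay":0,"az":0.042,"claw":93},{"x":0.036,"y":0.062,"z":0,"ax":0,"ay":0,"az":0.042,"claw":93},{"x":0.036,"y":0.062,"z":0,"ax":0,"ay":0,"az":0.042,"claw":93},{"x":0.036,"y":0.062,"z":0,"ax":0,"ay":0,"az":0.042,"claw":93},{"x":0.036,"y":0.062,"z":0,"ax":0,"ay":0,"az":0.042,"claw":93},{"x":0.036,"y":0.062,"z":0,"ax":0,"ay":0,"az":0.042,"claw":93},{"x":0.036,"y":0.062,"z":0,"ax":0,"ay":0,"az":0.04,"claw":93},{"x":0.036,"y":0.062,"z":0,"ax":0,"ay":0,"az":0,"claw":93},{"x":0.036,"y":0.062,"z":0,"ax":0,"ay":0,"az":0,"claw":93},{"x":0.036,"y":0.062,"z":0,"ax":0,"ay":0,"az":0,"claw":93},{"x":0.036,"y":0.062,"z":0,"ax":0,"ay":0,"az":0,"claw":93},{"x":0.036,"y":0.062,"z":0,"ax":0,"ay":0,"az":0,"claw":93},{"x":0.036,"y":0.062,"z":0,"ax":0,"ay":0,"az":0,"claw":93},{"x":0.036,"y":0.062,"z":0,"ax":0,"ay":0,"az":0,"claw":93},{"x":0.036,"y":0.062,"z":0,"ax":0,"ay":0,"az":0,"claw":93},{"x":0.036,"y":0.062,"z":0,"ax":0,"ay":0,"az":0,"claw":93},{"x":0.036,"y":0.062,"z":0,"ax":0,"ay":0,"az":0,"claw":93},{"x":0.036,"y":0.062,"z":0,"ax":0,"ay":0,"az":0,"claw":93}]' 30
python3 st.py 594 22 85
```

```text
clock: 3.0
tool_pos: [0.6018, 0.0423, 0.2206]
orientation: [0.463, 0.538, 0.457, -0.536]
force: [0.7, 0.6, 0.7]
opening: 0.0933
t 3.0 tcp [601.8  42.3 220.6] jaw -0.1542 x-axis [ 0.0063 -0.0041 -1.    ] F [0.7 0.6 0.7] op 93.3
units [-0.0156 -0.0406 -0.2712] mm [  -7.8  -20.3 -135.6]
```

```bash
sed -i 's/^if len/a=M[:,0];print("tiltfix ax,ay",(np.array([-a[1],a[0]])\/np.pi).round(4))\nif len/' st.py
python3 -m inch '[{"x":-0.0156,"y":-0.0406,"z":0,"ax":0.0013,"ay":0.002,"az":-0.0095,"claw":93},{"x":0,"y":0,"z":0,"ax":0,"ay":0,"az":0,"claw":93}]'
python3 st.py 594 22 85
```

```text
clock: 3.2
tool_pos: [0.5954, 0.0275, 0.2196]
orientation: [0.453, 0.542, 0.454, -0.542]
force: [-0.7, 0.5, 0.4]
opening: 0.0927
t 3.2 tcp [595.4  27.5 219.6] jaw -0.1776 x-axis [-0.001   0.0013 -1.    ] F [-0.7  0.5  0.4] op 92.7
tiltfix ax,ay [-0.0004 -0.0003]
units [-0.0027 -0.011  -0.2692] mm [  -1.4   -5.5 -134.6]
```

```bash
python3 -c "
from h import *
save('top','t3.png',(170,90,320,220),5)"
```

```text
(no output)
```

View pics/t3.png

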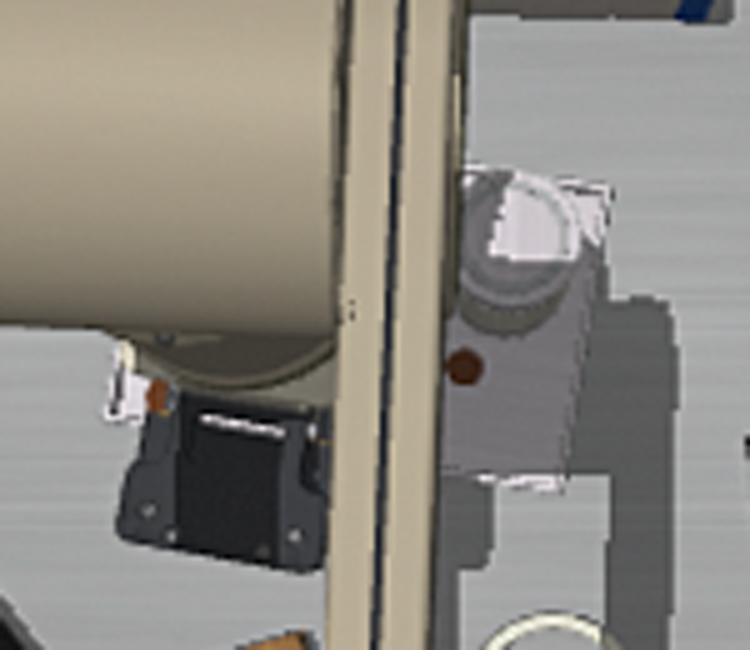

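The arm hides the tray from above, so I'll use the calibrated positions and descend to the tin.

```bash
python3 -m inch '[{"x":-0.002,"y":-0.008,"z":-0.04,"ax":0,"ay":0,"az":-0.002,"claw":93},{"x":0,"y":0,"z":-0.06,"ax":0,"ay":0,"az":0,"claw":93},{"x":0,"y":0,"z":-0.06,"ax":0,"ay":0,"az":0,"claw":93},{"x":0,"y":0,"z":-0.06,"ax":0,"ay":0,"az":0,"claw":93},{"x":0,"y":0,"z":-0.03,"ax":0,"ay":0,"az":0,"claw":93},{"x":0,"y":0,"z":-0.01,"ax":0,"ay":0,"az":0,"claw":93},{"x":0,"y":0,"z":0,"ax":0,"ay":0,"az":0,"claw":93}]'
python3 st.py 594 22 85; python3 -c "
from h import *
save('side','s3.png',(150,110,290,240),5)"
```

```text
clock: 3.95
tool_pos: [0.5959, 0.0243, 0.0892]
orientation: [0.452, 0.547, 0.451, -0.541]
force: [0.3, -0.8, 0.4]
opening: 0.0932
t 3.95 tcp [595.9  24.3  89.2] jaw -0.1845 x-axis [ 0.0072  0.0038 -1.    ] F [ 0.3 -0.8  0.4] op 93.2
tiltfix ax,ay [-0.0012  0.0023]
units [-0.0038 -0.0046 -0.0085] mm [-1.9 -2.3 -4.2]
```

View pics/s3.png

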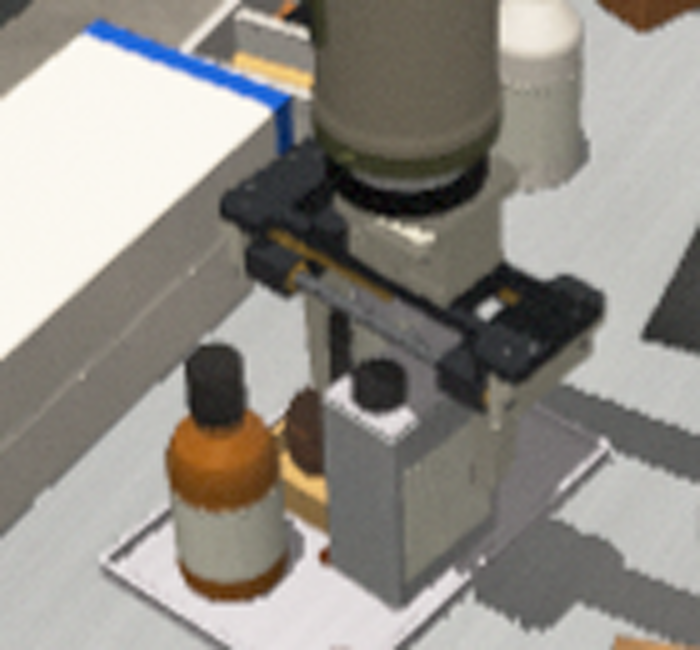

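The side view shows the fingers straddling the tin, clear of the foot at crop pixel (305,430). I'll trim the pose and close.

```bash
python3 -m inch '[{"x":-0.0035,"y":-0.004,"z":-0.008,"ax":-0.0012,"ay":0.0023,"az":0,"claw":93},{"x":0,"y":0,"z":0,"ax":0,"ay":0,"az":0,"claw":93},{"x":0,"y":0,"z":0,"ax":0,"ay":0,"az":0,"claw":60},{"x":0,"y":0,"z":0,"ax":0,"ay":0,"az":0,"claw":54},{"x":0,"y":0,"z":0,"ax":0,"ay":0,"az":0,"claw":54}]' 30
python3 st.py 594 22 85
python3 -m inch '[{"x":0,"y":0,"z":0,"ax":0,"ay":0,"az":0,"claw":40},{"x":0,"y":0,"z":0,"ax":0,"ay":0,"az":0,"claw":40},{"x":0,"y":0,"z":0,"ax":0,"ay":0,"az":0,"claw":40},{"x":0,"y":0,"z":0,"ax":0,"ay":0,"az":0,"claw":40},{"x":0,"y":0,"z":0,"ax":0,"ay":0,"az":0,"claw":40}]' 30
python3 st.py 594 22 85
```

```text
clock: 4.5
tool_pos: [0.5982, 0.0219, 0.0913]
orientation: [0.454, 0.546, 0.45, -0.542]
force: [0.1, -0.3, -0.2]
opening: 0.0737
t 4.5 tcp [598.2  21.9  91.3] jaw -0.1844 x-axis [ 8.9e-03 -7.0e-04 -1.0e+00] F [ 0.1 -0.3 -0.2] op 73.7
tiltfix ax,ay [0.0002 0.0028]
units [-0.0085  0.0002 -0.0127] mm [-4.2  0.1 -6.3]
clock: 5.0
tool_pos: [0.5982, 0.0221, 0.0917]
orientation: [0.454, 0.546, 0.45, -0.542]
force: [0.4, 0.0, -0.5]
opening: 0.0502
t 5.0 tcp [598.2  22.1  91.7] jaw -0.1843 x-axis [ 9.e-03 -5.e-04 -1.e+00] F [ 0.4  0.  -0.5] op 50.2
tiltfix ax,ay [0.0002 0.0029]
units [-0.0084 -0.0003 -0.0135] mm [-4.2 -0.1 -6.7]
```

```bash
python3 -m inch '[{"x":0,"y":0,"z":0.02,"ax":0,"ay":0,"az":0,"claw":40},{"x":0,"y":0,"z":0.04,"ax":0,"ay":0,"az":0,"claw":40},{"x":0,"y":0,"z":0.05,"ax":0,"ay":0,"az":0,"claw":40},{"x":0,"y":0,"z":0.05,"ax":0,"ay":0,"az":0,"claw":40},{"x":0,"y":0,"z":0.04,"ax":0,"ay":0,"az":0,"claw":40},{"x":0,"y":0,"z":0.02,"ax":0,"ay":0,"az":0,"claw":40},{"x":0,"y":0,"z":0,"ax":0,"ay":0,"az":0,"claw":40}]' 40
python3 st.py 435 -290 190;python3 -m inch '[{"x":0,"y":0,"z":0,"ax":0,"ay":0,"az":0,"claw":40}]'; python3 st.py 435 -290 190
```

```text
clock: 5.7
tool_pos: [0.5938, 0.022, 0.2031]
orientation: [-0.452, -0.544, -0.452, 0.544]
force: [-0.6, -0.3, -4.5]
opening: 0.0498
t 5.7 tcp [593.8  22.  203.1] jaw -0.1844 x-axis [-3.e-04 -6.e-04 -1.e+00] F [-0.6 -0.3 -4.5] op 49.8
tiltfix ax,ay [ 0.0002 -0.0001]
units [-0.3176 -0.624  -0.0263] mm [-158.8 -312.   -13.1]
clock: 5.8
tool_pos: [0.5935, 0.022, 0.2025]
orientation: [-0.452, -0.544, -0.452, 0.544]
force: [-0.0, 0.3, -3.5]
opening: 0.0503
t 5.8 tcp [593.5  22.  202.5] jaw -0.1844 x-axis [-9.e-04 -6.e-04 -1.e+00] F [-0.   0.3 -3.5] op 50.3
tiltfix ax,ay [ 0.0002 -0.0003]
units [-0.3171 -0.624  -0.025 ] mm [-158.5 -312.   -12.5]
```

```bash
python3 -m inch '[{"x":-0.012,"y":-0.024,"z":0,"ax":0,"ay":0,"az":0,"claw":40},{"x":-0.024,"y":-0.047,"z":0,"ax":0,"ay":0,"az":0,"claw":40},{"x":-0.024,"y":-0.047,"z":0,"ax":0,"ay":0,"az":0,"claw":40},{"x":-0.024,"y":-0.047,"z":0,"ax":0,"ay":0,"az":0,"claw":40},{"x":-0.024,"y":-0.047,"z":0,"ax":0,"ay":0,"az":0,"claw":40},{"x":-0.024,"y":-0.047,"z":0,"ax":0,"ay":0,"az":0,"claw":40},{"x":-0.024,"y":-0.047,"z":0,"ax":0,"ay":0,"az":0,"claw":40},{"x":-0.024,"y":-0.047,"z":0,"ax":0,"ay":0,"az":0,"claw":40},{"x":-0.024,"y":-0.047,"z":0,"ax":0,"ay":0,"az":0,"claw":40},{"x":-0.024,"y":-0.047,"z":0,"ax":0,"ay":0,"az":0,"claw":40},{"x":-0.024,"y":-0.047,"z":0,"ax":0,"ay":0,"az":0,"claw":40},{"x":-0.024,"y":-0.047,"z":0,"ax":0,"ay":0,"az":0,"claw":40},{"x":-0.024,"y":-0.047,"z":0,"ax":0,"ay":0,"az":0,"claw":40},{"x":-0.012,"y":-0.024,"z":0,"ax":0,"ay":0,"az":0,"claw":40},{"x":0,"y":0,"z":0,"ax":0,"ay":0,"az":0,"claw":40},{"x":0,"y":0,"z":0,"ax":0,"ay":0,"az":0,"claw":40}]'
python3 st.py 435 -290 95
```

```text
clock: 7.4
tool_pos: [0.4102, -0.298, 0.1792]
orientation: [-0.441, -0.537, -0.462, 0.551]
force: [0.7, 1.4, -4.5]
opening: 0.0496
t 7.4 tcp [ 410.2 -298.   179.2] jaw -0.1866 x-axis [-0.0345  0.0105 -0.9993] F [ 0.7  1.4 -4.5] op 49.6
tiltfix ax,ay [-0.0033 -0.011 ]
units [ 0.0496  0.016  -0.1684] mm [ 24.8   8.  -84.2]
```

```bash
python3 -m inch '[{"x":0.02,"y":0.006,"z":0,"ax":-0.0033,"ay":-0.006,"az":0.001,"claw":40},{"x":0.02,"y":0.006,"z":-0.02,"ax":0,"ay":-0.005,"az":0,"claw":40},{"x":0.01,"y":0.004,"z":-0.03,"ax":0,"ay":0,"az":0,"claw":40},{"x":0,"y":0,"z":-0.03,"ax":0,"ay":0,"az":0,"claw":40},{"x":0,"y":0,"z":-0.03,"ax":0,"ay":0,"az":0,"claw":40},{"x":0,"y":0,"z":-0.02,"ax":0,"ay":0,"az":0,"claw":40},{"x":0,"y":0,"z":0,"ax":0,"ay":0,"az":0,"claw":40},{"x":0,"y":0,"z":0,"ax":0,"ay":0,"az":0,"claw":40}]'
python3 st.py 435 -290 92
```

```text
clock: 8.2
tool_pos: [0.4436, -0.2813, 0.1124]
orientation: [0.457, 0.544, 0.452, -0.539]
force: [-0.2, -0.7, -3.4]
opening: 0.05
t 8.2 tcp [ 443.6 -281.3  112.4] jaw -0.1733 x-axis [ 1.030e-02 -9.000e-04 -9.999e-01] F [-0.2 -0.7 -3.4] op 50.0
tiltfix ax,ay [0.0003 0.0033]
units [-0.0172 -0.0174 -0.0409] mm [ -8.6  -8.7 -20.4]
```

```bash
python3 -m inch '[{"x":-0.01,"y":0,"z":-0.012,"ax":0,"ay":0.003,"az":0,"claw":40},{"x":0,"y":0,"z":-0.012,"ax":0,"ay":0,"az":0,"claw":40},{"x":0,"y":0,"z":-0.008,"ax":0,"ay":0,"az":0,"claw":40},{"x":0,"y":0,"z":0,"ax":0,"ay":0,"az":0,"claw":40},{"x":0,"y":0,"z":0,"ax":0,"ay":0,"az":0,"claw":40}]'
python3 st.py 435 -290 92
```

```text
clock: 8.7
tool_pos: [0.4395, -0.2821, 0.0974]
orientation: [0.456, 0.542, 0.453, -0.541]
force: [0.1, -0.1, -3.6]
opening: 0.0501
t 8.7 tcp [ 439.5 -282.1   97.4] jaw -0.1733 x-axis [ 0.0031 -0.0032 -1.    ] F [ 0.1 -0.1 -3.6] op 50.1
tiltfix ax,ay [0.001 0.001]
units [-0.0091 -0.0159 -0.0108] mm [-4.5 -7.9 -5.4]
```

```bash
python3 -m inch '[{"x":0,"y":0,"z":-0.005,"ax":0.001,"ay":0.001,"az":0,"claw":40},{"x":0,"y":0,"z":-0.004,"ax":0,"ay":0,"az":0,"claw":40},{"x":0,"y":0,"z":-0.004,"ax":0,"ay":0,"az":0,"claw":40},{"x":0,"y":0,"z":0,"ax":0,"ay":0,"az":0,"claw":40}]'
python3 st.py 435 -290 92
```

```text
clock: 9.1
tool_pos: [0.44, -0.283, 0.0919]
orientation: [-0.455, -0.541, -0.454, 0.542]
force: [-0.0, 0.5, -4.2]
opening: 0.0501
t 9.1 tcp [ 440.  -283.    91.9] jaw -0.1738 x-axis [ 8.0e-04 -1.2e-03 -1.0e+00] F [-0.   0.5 -4.2] op 50.1
tiltfix ax,ay [0.0004 0.0003]
units [-0.01   -0.0141  0.0002] mm [-5.  -7.   0.1]
```

```bash
python3 -m inch '[{"x":0,"y":0,"z":-0.003,"ax":0,"ay":0,"az":0,"claw":40},{"x":0,"y":0,"z":-0.003,"ax":0,"ay":0,"az":0,"claw":40}]'
python3 -m inch '[{"x":0,"y":0,"z":-0.003,"ax":0,"ay":0,"az":0,"claw":40},{"x":0,"y":0,"z":0,"ax":0,"ay":0,"az":0,"claw":40}]'; python3 st.py
```

```text
clock: 9.3
tool_pos: [0.4402, -0.2834, 0.0917]
orientation: [-0.455, -0.541, -0.454, 0.542]
force: [-8.8, 5.4, 15.0]
opening: 0.0498
clock: 9.5
tool_pos: [0.4404, -0.2835, 0.0922]
orientation: [-0.456, -0.541, -0.454, 0.542]
force: [0.2, 0.7, -3.8]
opening: 0.0496
t 9.5 tcp [ 440.4 -283.5   92.2] jaw -0.1738 x-axis [ 0.0013 -0.0022 -1.    ] F [ 0.2  0.7 -3.8] op 49.6
tiltfix ax,ay [0.0007 0.0004]
```

```bash
python3 -m inch '[{"x":0,"y":0,"z":-0.001,"ax":0,"ay":0,"az":0,"claw":52},{"x":0,"y":0,"z":0,"ax":0,"ay":0,"az":0,"claw":80},{"x":0,"y":0,"z":0,"ax":0,"ay":0,"az":0,"claw":90},{"x":0,"y":0,"z":0,"ax":0,"ay":0,"az":0,"claw":90},{"x":0,"y":0,"z":0.02,"ax":0,"ay":0,"az":0,"claw":90},{"x":0,"y":0,"z":0.05,"ax":0,"ay":0,"az":0,"claw":90},{"x":0,"y":0,"z":0.07,"ax":0,"ay":0,"az":0,"claw":90},{"x":0,"y":0,"z":0.07,"ax":0,"ay":0,"az":0,"claw":90},{"x":0,"y":0,"z":0.05,"ax":0,"ay":0,"az":0,"claw":80},{"x":0,"y":0,"z":0,"ax":0,"ay":0,"az":0,"claw":70},{"x":0,"y":0,"z":0,"ax":0,"ay":0,"az":0,"claw":60}]' 
python3 st.py 671 79 230; python3 - <<'E'
from h import *
arm.grab_frame("side"); 
for l in("flat_tin","bottle","round_can"): print(l,[(np.round(d["xy"]).tolist(),round(d["conf"],2)) for d in arm.look_for(l,"side")[:3]])
print(proj("side",(.44,-.2835,.067)))
save("side","s4.png",s=1)
E
```

```text
clock: 10.6
tool_pos: [0.4405, -0.2834, 0.2302]
orientation: [0.457, 0.542, 0.453, -0.541]
force: [-0.4, -0.3, 0.5]
opening: 0.0706
t 10.6 tcp [ 440.5 -283.4  230.2] jaw -0.1738 x-axis [ 0.0045 -0.0043 -1.    ] F [-0.4 -0.3  0.5] op 70.6
tiltfix ax,ay [0.0014 0.0014]
units [ 4.611e-01  7.248e-01 -4.000e-04] mm [ 2.305e+02  3.624e+02 -2.000e-01]
flat_tin [([332.0, 156.0], 0.97), ([309.0, 206.0], 0.57)]
bottle [([194.0, 208.0], 0.96)]
round_can [([232.0, 177.0], 0.61)]
[332.93296754 155.03336726]
```

View pics/s4.png

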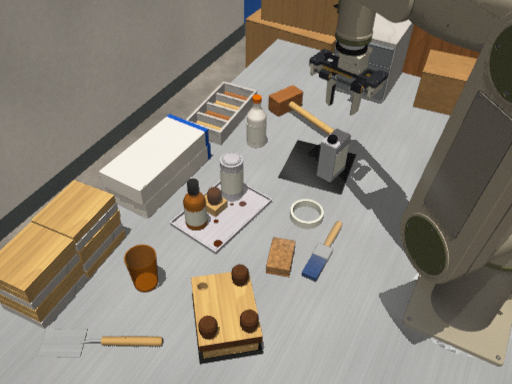

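The tin stands upright on the mat at about (332,156) px. The bottle is next.

```bash
python3 -m inch '[{"x":0.03,"y":0.05,"z":0.002,"ax":0.0014,"ay":0.0014,"az":0,"claw":60},{"x":0.036,"y":0.058,"z":0.002,"ax":0,"ay":0,"az":0,"claw":60},{"x":0.036,"y":0.058,"z":0.002,"ax":0,"ay":0,"az":0,"claw":60},{"x":0.036,"y":0.058,"z":0.002,"ax":0,"ay":0,"az":0,"claw":60},{"x":0.036,"y":0.058,"z":0.002,"ax":0,"ay":0,"az":0,"claw":60},{"x":0.036,"y":0.058,"z":0.002,"ax":0,"ay":0,"az":0,"claw":60},{"x":0.036,"y":0.058,"z":0.002,"ax":0,"ay":0,"az":0,"claw":60},{"x":0.036,"y":0.058,"z":0.002,"ax":0,"ay":0,"az":0,"claw":60},{"x":0.036,"y":0.058,"z":0.002,"ax":0,"ay":0,"az":0,"claw":60},{"x":0.036,"y":0.058,"z":0.002,"ax":0,"ay":0,"az":0,"claw":60},{"x":0.036,"y":0.058,"z":0.002,"ax":0,"ay":0,"az":0,"claw":60},{"x":0.036,"y":0.058,"z":0.002,"ax":0,"ay":0,"az":0,"claw":60},{"x":0.02,"y":0.03,"z":0,"ax":0,"ay":0,"az":0,"claw":60},{"x":0,"y":0,"z":0,"ax":0,"ay":0,"az":0,"claw":60},{"x":0,"y":0,"z":0,"ax":0,"ay":0,"az":0,"claw":60}]' 
python3 st.py 671 79 180
```

```text
clock: 12.35
tool_pos: [0.6593, 0.0934, 0.2181]
orientation: [-0.444, -0.534, -0.464, 0.55]
force: [0.4, 0.0, 0.1]
opening: 0.0599
t 12.35 tcp [659.3  93.4 218.1] jaw -0.1768 x-axis [-0.0356  0.0079 -0.9993] F [0.4 0.  0.1] op 59.9
tiltfix ax,ay [-0.0025 -0.0113]
units [ 0.0234 -0.0288 -0.0761] mm [ 11.7 -14.4 -38.1]
```

```bash
python3 -m inch '[{"x":0.02,"y":-0.02,"z":0,"ax":-0.0025,"ay":-0.008,"az":0,"claw":60},{"x":0.004,"y":-0.008,"z":-0.02,"ax":0,"ay":-0.003,"az":0,"claw":60},{"x":0,"y":0,"z":-0.02,"ax":0,"ay":0,"az":0,"claw":60},{"x":0,"y":0,"z":-0.02,"ax":0,"ay":0,"az":0,"claw":60},{"x":0,"y":0,"z":0,"ax":0,"ay":0,"az":0,"claw":60},{"x":0,"y":0,"z":0,"ax":0,"ay":0,"az":0,"claw":60}]' 
python3 st.py 671 79 121
python3 - <<'E'
from h import *
save("side","s5.png",(150,130,290,240),5)
E
```

```text
clock: 12.95
tool_pos: [0.67, 0.073, 0.1835]
orientation: [-0.453, -0.543, -0.452, 0.544]
force: [0.6, 0.1, 0.0]
opening: 0.06
t 12.95 tcp [670.   73.  183.5] jaw -0.1821 x-axis [-0.0013 -0.0018 -1.    ] F [0.6 0.1 0. ] op 60.0
tiltfix ax,ay [ 0.0006 -0.0004]
units [ 0.002   0.012  -0.1251] mm [  1.    6.  -62.5]
```

View pics/s5.png

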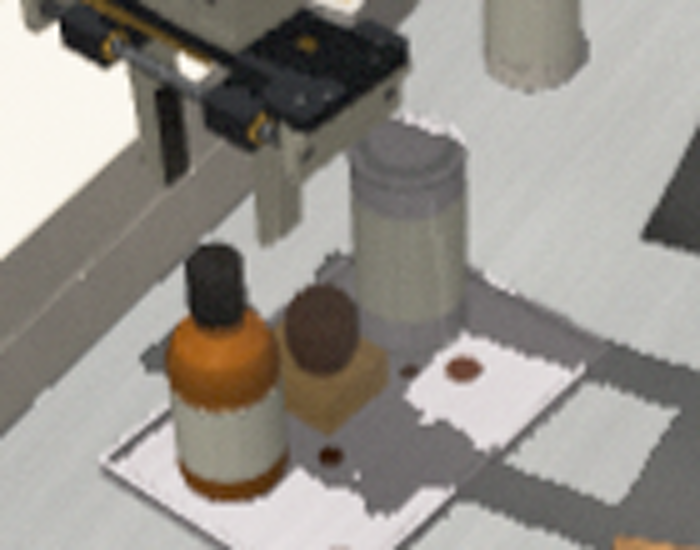

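```bash
python3 - <<'E'
from h import *
N=lambda u:((u[0]+.5)/5-.5+150,(u[1]+.5)/5-.5+130)
C=lambda p:((proj("side",p)-[150,130]+.5)*5-.5).round(1)
print("cap",at("side",N((214,257)),.153)*1e3)
print("tcp px",C((.670,.073,.1835)))
print("can",C((.647,-.0635,.133)),"bottle base L/R edges axis",C((.671,.079,.003)),C((.671,.079,.153)),"foot top",C((.6565,.008,.069)))
e,d=ray("side",(0,0))
import itertools
v=np.array([.671,.079])-e[:2]; n=np.array([-v[1],v[0]])/np.linalg.norm(v)
for s in(-1,1):
  p=np.array([.671,.079])+s*n*.029; print("edge",C((*p,.03)))
E
```

```text
cap [673.68219576  79.46785982 153.        ]
tcp px [223.3 205.4]
can [409.9 140.2] bottle base L/R edges axis [239.  463.9] [219.1 258.3] foot top [327.8 303.3]
edge [291.  423.8]
edge [180.1 434.9]
```

The side view puts the bottle at about (672.5,79), which matches the first measurement. I'll descend on its cap.

```bash
python3 -m inch '[{"x":0.005,"y":0.012,"z":-0.02,"ax":0.0006,"ay":0,"az":0,"claw":60},{"x":0,"y":0,"z":-0.025,"ax":0,"ay":0,"az":0,"claw":60},{"x":0,"y":0,"z":-0.025,"ax":0,"ay":0,"az":0,"claw":60},{"x":0,"y":0,"z":-0.02,"ax":0,"ay":0,"az":0,"claw":60},{"x":0,"y":0,"z":-0.01,"ax":0,"ay":0,"az":0,"claw":60},{"x":0,"y":0,"z":-0.006,"ax":0,"ay":0,"az":0,"claw":60},{"x":0,"y":0,"z":0,"ax":0,"ay":0,"az":0,"claw":60}]' 
python3 st.py 672.5 79 121
```

```text
clock: 13.7
tool_pos: [0.672, 0.0805, 0.1249]
orientation: [-0.452, -0.542, -0.454, 0.544]
force: [-1.1, 0.1, 0.7]
opening: 0.0599
t 13.7 tcp [672.   80.5 124.9] jaw -0.1808 x-axis [-2.7e-03  3.0e-04 -1.0e+00] F [-1.1  0.1  0.7] op 59.9
tiltfix ax,ay [-0.0001 -0.0009]
units [ 0.001  -0.0029 -0.0078] mm [ 0.5 -1.5 -3.9]
```

```bash
python3 -m inch '[{"x":0.001,"y":-0.003,"z":-0.006,"ax":0,"ay":-0.0009,"az":0,"claw":60},{"x":0,"y":0,"z":0,"ax":0,"ay":0,"az":0,"claw":40},{"x":0,"y":0,"z":0,"ax":0,"ay":0,"az":0,"claw":33},{"x":0,"y":0,"z":0,"ax":0,"ay":0,"az":0,"claw":20},{"x":0,"y":0,"z":0,"ax":0,"ay":0,"az":0,"claw":20},{"x":0,"y":0,"z":0,"ax":0,"ay":0,"az":0,"claw":20},{"x":0,"y":0,"z":0,"ax":0,"ay":0,"az":0,"claw":20},{"x":0,"y":0,"z":0,"ax":0,"ay":0,"az":0,"claw":20}]' 35
python3 st.py 672.5 79 121
python3 -m inch '[{"x":0,"y":0,"z":0.015,"ax":0,"ay":0,"az":0,"claw":20},{"x":0,"y":0,"z":0.03,"ax":0,"ay":0,"az":0,"claw":20},{"x":0,"y":0,"z":0.04,"ax":0,"ay":0,"az":0,"claw":20},{"x":0,"y":0,"z":0.04,"ax":0,"ay":0,"az":0,"claw":20},{"x":0,"y":0,"z":0.04,"ax":0,"ay":0,"az":0,"claw":20},{"x":0,"y":0,"z":0.04,"ax":0,"ay":0,"az":0,"claw":20},{"x":0,"y":0,"z":0.04,"ax":0,"ay":0,"az":0,"claw":20},{"x":0,"y":0,"z":0.03,"ax":0,"ay":0,"az":0,"claw":20},{"x":0,"y":0,"z":0.015,"ax":0,"ay":0,"az":0,"claw":20},{"x":0,"y":0,"z":0,"ax":0,"ay":0,"az":0,"claw":20}]' 45; python3 st.py 535 -242 280
```

```text
clock: 14.5
tool_pos: [0.6737, 0.0786, 0.1238]
orientation: [0.453, 0.544, 0.452, -0.542]
force: [0.4, -0.4, -1.0]
opening: 0.0283
t 14.5 tcp [673.7  78.6 123.8] jaw -0.1811 x-axis [ 3.5e-03  3.0e-04 -1.0e+00] F [ 0.4 -0.4 -1. ] op 28.3
tiltfix ax,ay [-0.0001  0.0011]
units [-0.0025  0.0007 -0.0056] mm [-1.2  0.4 -2.8]
clock: 15.5
tool_pos: [0.6707, 0.0786, 0.2795]
orientation: [0.453, 0.543, 0.453, -0.543]
force: [0.4, 0.6, -4.5]
opening: 0.0282
t 15.5 tcp [670.7  78.6 279.5] jaw -0.1811 x-axis [ 5.e-04  2.e-04 -1.e+00] F [ 0.4  0.6 -4.5] op 28.2
tiltfix ax,ay [-0.0001  0.0001]
units [-0.2714 -0.6412  0.0011] mm [-135.7 -320.6    0.5]
```

```bash
python3 -m inch '[{"x":-0.009,"y":-0.024,"z":0.002,"ax":0,"ay":-0.0008,"az":0,"claw":20},{"x":-0.018,"y":-0.047,"z":0.003,"ax":0,"ay":-0.0008,"az":0,"claw":20},{"x":-0.018,"y":-0.047,"z":0.003,"ax":0,"ay":-0.0008,"az":0,"claw":20},{"x":-0.018,"y":-0.047,"z":0.003,"ax":0,"ay":-0.0008,"az":0,"claw":20},{"x":-0.018,"y":-0.047,"z":0.003,"ax":0,"ay":-0.0008,"az":0,"claw":20},{"x":-0.018,"y":-0.047,"z":0.003,"ax":0,"ay":-0.0008,"az":0,"claw":20},{"x":-0.018,"y":-0.047,"z":0.003,"ax":0,"ay":-0.0008,"az":0,"claw":20},{"x":-0.018,"y":-0.047,"z":0.003,"ax":0,"ay":-0.0008,"az":0,"claw":20},{"x":-0.018,"y":-0.047,"z":0.003,"ax":0,"ay":-0.0008,"az":0,"claw":20},{"x":-0.018,"y":-0.047,"z":0.003,"ax":0,"ay":-0.0008,"az":0,"claw":20},{"x":-0.018,"y":-0.047,"z":0.003,"ax":0,"ay":-0.0008,"az":0,"claw":20},{"x":-0.018,"y":-0.047,"z":0,"ax":0,"ay":-0.0008,"az":0,"claw":20},{"x":-0.018,"y":-0.047,"z":0,"ax":0,"ay":-0.0008,"az":0,"claw":20},{"x":-0.009,"y":-0.024,"z":0,"ax":0,"ay":0,"az":0,"claw":20},{"x":0,"y":0,"z":0,"ax":0,"ay":0,"az":0,"claw":20},{"x":0,"y":0,"z":0,"ax":0,"ay":0,"az":0,"claw":20}]'
python3 st.py 535 -242 140
```

```text
clock: 17.1
tool_pos: [0.5318, -0.2454, 0.2733]
orientation: [0.451, 0.546, 0.453, -0.542]
force: [-1.0, -0.9, -3.8]
opening: 0.0279
t 17.1 tcp [ 531.8 -245.4  273.3] jaw -0.1846 x-axis [ 0.0022  0.005  -1.    ] F [-1.  -0.9 -3.8] op 27.9
tiltfix ax,ay [-0.0016  0.0007]
units [ 0.0063  0.0068 -0.2665] mm [   3.2    3.4 -133.3]
```

Compensated well. Lower to just above the mat.

```bash
python3 -m inch '[{"x":0.004,"y":0.004,"z":-0.02,"ax":-0.0016,"ay":0.0007,"az":0,"claw":20},{"x":0,"y":0,"z":-0.04,"ax":0,"ay":0,"az":0,"claw":20},{"x":0,"y":0,"z":-0.05,"ax":0,"ay":0,"az":0,"claw":20},{"x":0,"y":0,"z":-0.05,"ax":0,"ay":0,"az":0,"claw":20},{"x":0,"y":0,"z":-0.05,"ax":0,"ay":0,"az":0,"claw":20},{"x":0,"y":0,"z":-0.04,"ax":0,"ay":0,"az":0,"claw":20},{"x":0,"y":0,"z":-0.02,"ax":0,"ay":0,"az":0,"claw":20},{"x":0,"y":0,"z":-0.01,"ax":0,"ay":0,"az":0,"claw":20},{"x":0,"y":0,"z":0,"ax":0,"ay":0,"az":0,"claw":20},{"x":0,"y":0,"z":0,"ax":0,"ay":0,"az":0,"claw":20}]'
python3 st.py 535 -242 124
```

```text
clock: 18.1
tool_pos: [0.5381, -0.2312, 0.1247]
orientation: [0.455, 0.541, 0.455, -0.54]
force: [-0.5, 0.1, -4.6]
opening: 0.0282
t 18.1 tcp [ 538.1 -231.2  124.7] jaw -0.1714 x-axis [ 9.0e-04  1.1e-03 -1.0e+00] F [-0.5  0.1 -4.6] op 28.2
tiltfix ax,ay [-0.0003  0.0003]
units [-0.0062 -0.0216 -0.0014] mm [ -3.1 -10.8  -0.7]
```

```bash
python3 -m inch '[{"x":0,"y":0,"z":0.01,"ax":0,"ay":0,"az":0,"claw":20},{"x":-0.012,"y":-0.014,"z":0,"ax":0,"ay":0,"az":0,"claw":20},{"x":-0.006,"y":-0.005,"z":0,"ax":0,"ay":0,"az":0,"claw":20},{"x":0,"y":0,"z":-0.004,"ax":0,"ay":0,"az":0,"claw":20},{"x":0,"y":0,"z":-0.003,"ax":0,"ay":0,"az":0,"claw":20},{"x":0,"y":0,"z":0,"ax":0,"ay":0,"az":0,"claw":20}]'
python3 st.py 530 -245 124
```

```text
clock: 18.7
tool_pos: [0.5303, -0.2435, 0.1307]
orientation: [0.457, 0.543, 0.453, -0.54]
force: [-0.3, 0.5, -3.2]
opening: 0.0283
t 18.7 tcp [ 530.3 -243.5  130.7] jaw -0.1726 x-axis [ 0.0069 -0.0025 -1.    ] F [-0.3  0.5 -3.2] op 28.3
tiltfix ax,ay [0.0008 0.0022]
units [-0.0005 -0.003  -0.0134] mm [-0.3 -1.5 -6.7]
```

```bash
python3 -m inch '[{"x":0,"y":0,"z":-0.006,"ax":0.0008,"ay":0.002,"az":0,"claw":20},{"x":0,"y":0,"z":-0.004,"ax":0,"ay":0,"az":0,"claw":20},{"x":0,"y":0,"z":-0.003,"ax":0,"ay":0,"az":0,"claw":20},{"x":0,"y":0,"z":-0.003,"ax":0,"ay":0,"az":0,"claw":20}]'
python3 st.py 530 -245 124
```

```text
clock: 19.1
tool_pos: [0.5307, -0.2437, 0.1235]
orientation: [0.455, 0.541, 0.455, -0.541]
force: [-6.5, 2.2, 17.2]
opening: 0.0281
t 19.1 tcp [ 530.7 -243.7  123.5] jaw -0.1724 x-axis [ 7.e-04 -5.e-04 -1.e+00] F [-6.5  2.2 17.2] op 28.1
tiltfix ax,ay [0.0001 0.0002]
units [-0.0015 -0.0026  0.001 ] mm [-0.7 -1.3  0.5]
```

```bash
python3 -m inch '[{"x":0,"y":0,"z":0,"ax":0,"ay":0,"az":0,"claw":30},{"x":0,"y":0,"z":0,"ax":0,"ay":0,"az":0,"claw":50},{"x":0,"y":0,"z":0,"ax":0,"ay":0,"az":0,"claw":60},{"x":0,"y":0,"z":0.02,"ax":0,"ay":0,"az":0,"claw":60},{"x":0,"y":0,"z":0.04,"ax":0,"ay":0,"az":0,"claw":60},{"x":0,"y":0,"z":0.05,"ax":0,"ay":0,"az":0,"claw":60},{"x":0,"y":0,"z":0.05,"ax":0,"ay":0,"az":0,"claw":70},{"x":0,"y":0,"z":0.03,"ax":0,"ay":0,"az":0,"claw":80},{"x":0,"y":0,"z":0,"ax":0,"ay":0,"az":0,"claw":80},{"x":0,"y":0,"z":0,"ax":0,"ay":0,"az":0,"claw":80}]' 30
python3 st.py 647 -63.5 190
```

```text
clock: 20.1
tool_pos: [0.5318, -0.2437, 0.226]
orientation: [0.457, 0.542, 0.454, -0.54]
force: [0.2, 0.2, -0.7]
opening: 0.0797
t 20.1 tcp [ 531.8 -243.7  226. ] jaw -0.1718 x-axis [ 0.0045 -0.0023 -1.    ] F [ 0.2  0.2 -0.7] op 79.7
tiltfix ax,ay [0.0007 0.0014]
units [ 0.2304  0.3605 -0.0721] mm [115.2 180.2 -36. ]
```

```bash
python3 -m inch '[{"x":0.016,"y":0.024,"z":0.001,"ax":0.0007,"ay":0.0005,"az":0,"claw":80},{"x":0.033,"y":0.05,"z":0.001,"ax":0,"ay":-0.0008,"az":0,"claw":80},{"x":0.033,"y":0.05,"z":0.001,"ax":0,"ay":-0.0008,"az":0,"claw":80},{"x":0.033,"y":0.05,"z":0.001,"ax":0,"ay":-0.0008,"az":0,"claw":80},{"x":0.033,"y":0.05,"z":0.001,"ax":0,"ay":-0.0008,"az":0,"claw":80},{"x":0.033,"y":0.05,"z":0.001,"ax":0,"ay":-0.0008,"az":0,"claw":80},{"x":0.033,"y":0.05,"z":0,"ax":0,"ay":-0.0008,"az":0,"claw":80},{"x":0.016,"y":0.022,"z":0,"ax":0,"ay":-0.0008,"az":0,"claw":80},{"x":0,"y":0,"z":0,"ax":0,"ay":0,"az":0,"claw":80},{"x":0,"y":0,"z":0,"ax":0,"ay":0,"az":0,"claw":80}]'
python3 st.py 647 -63.5 150
```

```text
clock: 21.1
tool_pos: [0.6462, -0.0556, 0.2135]
orientation: [0.453, 0.543, 0.457, -0.539]
force: [-0.1, 0.4, 0.4]
opening: 0.0797
t 21.1 tcp [646.2 -55.6 213.5] jaw -0.1723 x-axis [ 3.0e-04  7.9e-03 -1.0e+00] F [-0.1  0.4  0.4] op 79.7
tiltfix ax,ay [-0.0025  0.0001]
units [ 0.0016 -0.0158 -0.1269] mm [  0.8  -7.9 -63.5]
```

```bash
python3 -m inch '[{"x":0.001,"y":-0.015,"z":0,"ax":-0.0025,"ay":0,"az":0,"claw":86},{"x":0,"y":0,"z":-0.02,"ax":0,"ay":0,"az":0,"claw":86},{"x":0,"y":0,"z":-0.03,"ax":0,"ay":0,"az":0,"claw":86},{"x":0,"y":0,"z":-0.03,"ax":0,"ay":0,"az":0,"claw":86},{"x":0,"y":0,"z":-0.015,"ax":0,"ay":0,"az":0,"claw":86},{"x":0,"y":0,"z":0,"ax":0,"ay":0,"az":0,"claw":86},{"x":0,"y":0,"z":0,"ax":0,"ay":0,"az":0,"claw":86}]'
python3 st.py 647 -63.5 86
python3 - <<'E'
from h import *
save("side","s6.png",(160,80,300,200),5)
C=lambda p:((proj("side",p)-[160,80]+.5)*5-.5).round(1)
print("can lid",C((.647,-.0635,.133)),"tcp",C(arm.get_state()["tool_pos"]))
E
```

```text
clock: 21.8
tool_pos: [0.6435, -0.0686, 0.1595]
orientation: [-0.453, -0.541, -0.454, 0.544]
force: [0.0, 1.1, 1.1]
opening: 0.086
t 21.8 tcp [643.5 -68.6 159.5] jaw -0.1782 x-axis [-0.0037 -0.0011 -1.    ] F [0.  1.1 1.1] op 86.0
tiltfix ax,ay [ 0.0003 -0.0012]
units [ 0.007   0.0101 -0.147 ] mm [  3.5   5.1 -73.5]
can lid [359.9 390.2] tcp [369.8 348.2]
```

View pics/s6.png

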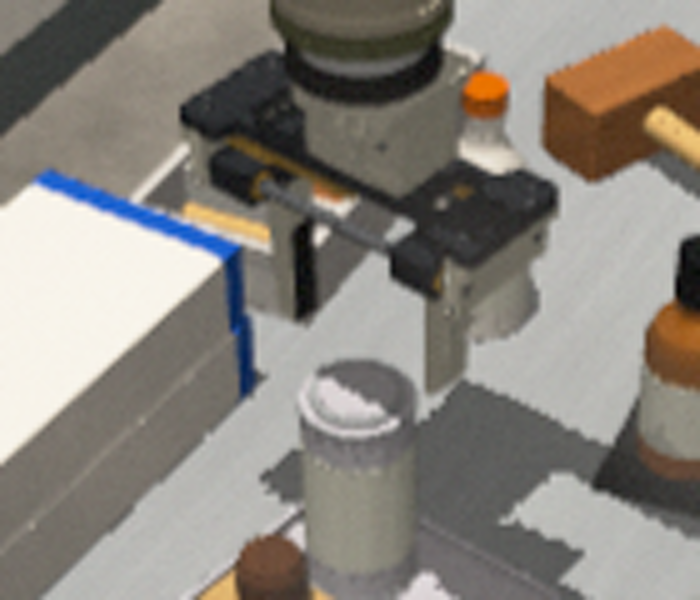

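The can lid is centred at (358,396) crop, within about 1 px of the prediction, and the fingers clear it on both sides.

```bash
python3 -m inch '[{"x":0.006,"y":0.01,"z":-0.01,"ax":0,"ay":-0.001,"az":-0.001,"claw":86},{"x":0,"y":0,"z":-0.025,"ax":0,"ay":0,"az":0,"claw":86},{"x":0,"y":0,"z":-0.03,"ax":0,"ay":0,"az":0,"claw":86},{"x":0,"y":0,"z":-0.03,"ax":0,"ay":0,"az":0,"claw":86},{"x":0,"y":0,"z":-0.025,"ax":0,"ay":0,"az":0,"claw":86},{"x":0,"y":0,"z":-0.015,"ax":0,"ay":0,"az":0,"claw":86},{"x":0,"y":0,"z":0,"ax":0,"ay":0,"az":0,"claw":86},{"x":0,"y":0,"z":0,"ax":0,"ay":0,"az":0,"claw":86}]'
python3 st.py 646.5 -63 86
```

```text
clock: 22.65
tool_pos: [0.6463, -0.0624, 0.0856]
orientation: [-0.453, -0.543, -0.453, 0.543]
force: [0.4, 1.1, 1.1]
opening: 0.0855
t 22.65 tcp [646.3 -62.4  85.6] jaw -0.1807 x-axis [-7.e-04 -9.e-04 -1.e+00] F [0.4 1.1 1.1] op 85.5
tiltfix ax,ay [ 0.0003 -0.0002]
units [ 0.0004 -0.0011  0.0008] mm [ 0.2 -0.6  0.4]
```

```bash
python3 -m inch '[{"x":0,"y":0,"z":0,"ax":0,"ay":0,"az":0,"claw":70},{"x":0,"y":0,"z":0,"ax":0,"ay":0,"az":0,"claw":66},{"x":0,"y":0,"z":0,"ax":0,"ay":0,"az":0,"claw":55},{"x":0,"y":0,"z":0,"ax":0,"ay":0,"az":0,"claw":50},{"x":0,"y":0,"z":0,"ax":0,"ay":0,"az":0,"claw":50},{"x":0,"y":0,"z":0,"ax":0,"ay":0,"az":0,"claw":50}]' 30
python3 st.py
python3 -m inch '[{"x":0,"y":0,"z":0.015,"ax":0,"ay":0,"az":0,"claw":50},{"x":0,"y":0,"z":0.03,"ax":0,"ay":0,"az":0,"claw":50},{"x":0,"y":0,"z":0.04,"ax":0,"ay":0,"az":0,"claw":50},{"x":0,"y":0,"z":0.05,"ax":0,"ay":0,"az":0,"claw":50},{"x":0,"y":0,"z":0.05,"ax":0,"ay":0,"az":0,"claw":50},{"x":0,"y":0,"z":0.05,"ax":0,"ay":0,"az":0,"claw":50},{"x":0,"y":0,"z":0.05,"ax":0,"ay":0,"az":0,"claw":50},{"x":0,"y":0,"z":0.04,"ax":0,"ay":0,"az":0,"claw":50},{"x":0,"y":0,"z":0.02,"ax":0,"ay":0,"az":0,"claw":50},{"x":0,"y":0,"z":0,"ax":0,"ay":0,"az":0,"claw":50}]' 45; python3 st.py 528 -337 250
```

```text
clock: 23.25
tool_pos: [0.6477, -0.0628, 0.0877]
orientation: [0.454, 0.544, 0.452, -0.543]
force: [0.7, 0.8, -1.8]
opening: 0.0616
t 23.25 tcp [647.7 -62.8  87.7] jaw -0.1809 x-axis [ 0.0026 -0.0015 -1.    ] F [ 0.7  0.8 -1.8] op 61.6
tiltfix ax,ay [0.0005 0.0008]
clock: 24.25
tool_pos: [0.6438, -0.062, 0.2733]
orientation: [-0.453, -0.543, -0.452, 0.543]
force: [0.3, -0.7, -3.2]
opening: 0.0617
t 24.25 tcp [643.8 -62.  273.3] jaw -0.1808 x-axis [ 3.0e-04 -1.1e-03 -1.0e+00] F [ 0.3 -0.7 -3.2] op 61.7
tiltfix ax,ay [0.0003 0.0001]
units [-0.2316 -0.55   -0.0467] mm [-115.8 -275.   -23.3]
```

```bash
python3 -m inch '[{"x":-0.009,"y":-0.024,"z":0.002,"ax":0,"ay":-0.0008,"az":0,"claw":50},{"x":-0.018,"y":-0.047,"z":0.003,"ax":0,"ay":-0.0008,"az":0,"claw":50},{"x":-0.018,"y":-0.047,"z":0.003,"ax":0,"ay":-0.0008,"az":0,"claw":50},{"x":-0.018,"y":-0.047,"z":0.003,"ax":0,"ay":-0.0008,"az":0,"claw":50},{"x":-0.018,"y":-0.047,"z":0.003,"ax":0,"ay":-0.0008,"az":0,"claw":50},{"x":-0.018,"y":-0.047,"z":0.003,"ax":0,"ay":-0.0008,"az":0,"claw":50},{"x":-0.018,"y":-0.047,"z":0.003,"ax":0,"ay":-0.0008,"az":0,"claw":50},{"x":-0.018,"y":-0.047,"z":0.003,"ax":0,"ay":-0.0008,"az":0,"claw":50},{"x":-0.018,"y":-0.047,"z":0.003,"ax":0,"ay":-0.0008,"az":0,"claw":50},{"x":-0.018,"y":-0.047,"z":0.003,"ax":0,"ay":-0.0008,"az":0,"claw":50},{"x":-0.018,"y":-0.047,"z":0,"ax":0,"ay":-0.0008,"az":0,"claw":50},{"x":-0.009,"y":-0.024,"z":0,"ax":0,"ay":0,"az":0,"claw":50},{"x":0,"y":0,"z":0,"ax":0,"ay":0,"az":0,"claw":50},{"x":0,"y":0,"z":0,"ax":0,"ay":0,"az":0,"claw":50}]'
python3 st.py 528 -337 100
```

```text
clock: 25.65
tool_pos: [0.5253, -0.3347, 0.2658]
orientation: [0.449, 0.546, 0.455, -0.542]
force: [1.6, 1.0, -4.4]
opening: 0.0617
t 25.65 tcp [ 525.3 -334.7  265.8] jaw -0.1834 x-axis [-0.0013  0.0109 -0.9999] F [ 1.6  1.  -4.4] op 61.7
tiltfix ax,ay [-0.0035 -0.0004]
units [ 0.0055 -0.0047 -0.3316] mm [   2.7   -2.3 -165.8]
```

```bash
python3 -m inch '[{"x":0,"y":-0.008,"z":-0.02,"ax":-0.0035,"ay":-0.0004,"az":0,"claw":50},{"x":0,"y":-0.005,"z":-0.04,"ax":0,"ay":0,"az":0,"claw":50},{"x":0,"y":-0.003,"z":-0.05,"ax":0,"ay":0,"az":0,"claw":50},{"x":0,"y":-0.003,"z":-0.05,"ax":0,"ay":0,"az":0,"claw":50},{"x":0,"y":-0.003,"z":-0.05,"ax":0,"ay":0,"az":0,"claw":50},{"x":0,"y":-0.003,"z":-0.05,"ax":0,"ay":0,"az":0,"claw":50},{"x":0,"y":0,"z":-0.03,"ax":0,"ay":0,"az":0,"claw":50},{"x":0,"y":0,"z":-0.01,"ax":0,"ay":0,"az":0,"claw":50},{"x":0,"y":0,"z":0,"ax":0,"ay":0,"az":0,"claw":50},{"x":0,"y":0,"z":0,"ax":0,"ay":0,"az":0,"claw":50}]'
python3 st.py 528 -337 88
```

```text
clock: 26.65
tool_pos: [0.5294, -0.3378, 0.107]
orientation: [-0.457, -0.541, -0.455, 0.541]
force: [0.2, -1.1, -4.4]
opening: 0.0614
t 26.65 tcp [ 529.4 -337.8  107. ] jaw -0.1701 x-axis [ 0.0018 -0.0022 -1.    ] F [ 0.2 -1.1 -4.4] op 61.4
tiltfix ax,ay [0.0007 0.0006]
units [-0.0028  0.0015 -0.038 ] mm [ -1.4   0.8 -19. ]
```

```bash
python3 -m inch '[{"x":0,"y":0,"z":-0.012,"ax":0.0007,"ay":0.0006,"az":0,"claw":50},{"x":0,"y":0,"z":-0.012,"ax":0,"ay":0,"az":0,"claw":50},{"x":0,"y":0,"z":-0.006,"ax":0,"ay":0,"az":0,"claw":50},{"x":0,"y":0,"z":0,"ax":0,"ay":0,"az":0,"claw":50}]'
python3 -m inch '[{"x":0,"y":0,"z":-0.004,"ax":0,"ay":0,"az":0,"claw":50},{"x":0,"y":0,"z":-0.003,"ax":0,"ay":0,"az":0,"claw":50},{"x":0,"y":0,"z":-0.003,"ax":0,"ay":0,"az":0,"claw":50}]'
python3 st.py 528 -337 88
```

```text
clock: 27.05
tool_pos: [0.5317, -0.3394, 0.095]
orientation: [0.458, 0.541, 0.453, -0.54]
force: [0.1, 0.5, -4.0]
opening: 0.0617
clock: 27.35
tool_pos: [0.532, -0.3399, 0.0904]
orientation: [0.458, 0.541, 0.453, -0.54]
force: [-0.4, 0.0, -3.9]
opening: 0.0615
t 27.35 tcp [ 532.  -339.9   90.4] jaw -0.1704 x-axis [ 0.0061 -0.0047 -1.    ] F [-0.4  0.  -3.9] op 61.5
tiltfix ax,ay [0.0015 0.002 ]
units [-0.008   0.0058 -0.0048] mm [-4.   2.9 -2.4]
```

```bash
python3 -m inch '[{"x":0,"y":0,"z":-0.003,"ax":0.0015,"ay":0.002,"az":0,"claw":50},{"x":0,"y":0,"z":-0.003,"ax":0,"ay":0,"az":0,"claw":50},{"x":0,"y":0,"z":-0.002,"ax":0,"ay":0,"az":0,"claw":50}]'
python3 st.py 528 -337 88
```

```text
clock: 27.65
tool_pos: [0.5321, -0.3401, 0.0876]
orientation: [-0.455, -0.541, -0.456, 0.541]
force: [-4.9, 3.5, 9.0]
opening: 0.0616
t 27.65 tcp [ 532.1 -340.1   87.6] jaw -0.1704 x-axis [-5.e-04  1.e-04 -1.e+00] F [-4.9  3.5  9. ] op 61.6
tiltfix ax,ay [-0.     -0.0002]
units [-0.0083  0.0061  0.0009] mm [-4.1  3.1  0.4]
```

```bash
python3 -m inch '[{"x":0,"y":0,"z":0,"ax":0,"ay":0,"az":0,"claw":66},{"x":0,"y":0,"z":0,"ax":0,"ay":0,"az":0,"claw":74},{"x":0,"y":0,"z":0,"ax":0,"ay":0,"az":0,"claw":78},{"x":0,"y":0,"z":0.02,"ax":0,"ay":0,"az":0,"claw":78},{"x":0,"y":0,"z":0.04,"ax":0,"ay":0,"az":0,"claw":78},{"x":0,"y":0,"z":0.06,"ax":0,"ay":0,"az":0,"claw":78},{"x":0,"y":0,"z":0.06,"ax":0,"ay":0,"az":0,"claw":78},{"x":0,"y":0,"z":0.06,"ax":0,"ay":0,"az":0,"claw":70},{"x":0,"y":0,"z":0.03,"ax":0,"ay":0,"az":0,"claw":60},{"x":0,"y":0,"z":0,"ax":0,"ay":0,"az":0,"claw":60},{"x":0,"y":0,"z":0,"ax":0,"ay":0,"az":0,"claw":60}]' 30
python3 st.py 657 8 150
python3 - <<'E'
from h import *
a=arm.grab_frame("top")[:,:,::-1]; b=arm.grab_frame("side")[:,:,::-1]
f=lambda im,x,y,w,h,s:cv2.resize(im[y:y+h,x:x+w],(w*s,h*s),interpolation=cv2.INTER_CUBIC)
A=f(a,215,115,70,60,8); B=f(b,185,175,30,30,8); B2=f(b,190,270,30,30,8)
out=np.zeros((480,800,3),np.uint8); out[:480,:560]=A; out[:240,560:]=B; out[240:,560:]=B2
cv2.imwrite('pics/t7.png',out)
E
```

```text
clock: 28.75
tool_pos: [0.533, -0.3407, 0.2326]
orientation: [0.458, 0.541, 0.454, -0.54]
force: [0.2, -1.1, -0.0]
opening: 0.0603
t 28.75 tcp [ 533.  -340.7  232.6] jaw -0.1704 x-axis [ 0.0044 -0.0035 -1.    ] F [ 0.2 -1.1 -0. ] op 60.3
tiltfix ax,ay [0.0011 0.0014]
units [ 0.248   0.6974 -0.1652] mm [124.  348.7 -82.6]
```

View pics/t7.png

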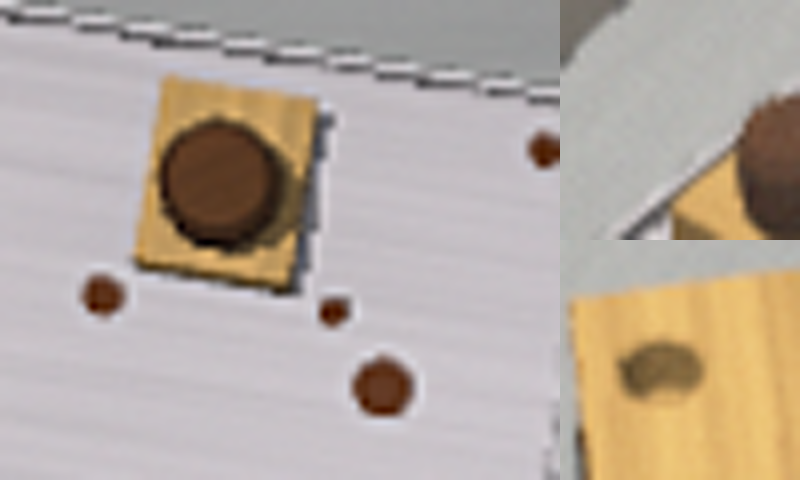

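```bash
python3 - <<'E'
from h import *
print("foot",at("top",(241.7,136.8),.069)*1e3)
print("block",np.mean([at("top",((u+.5)/8-.5+215,(v+.5)/8-.5+115),.029) for u,v in((162,75),(320,98),(293,290),(137,262))],0)*1e3)
print("bore side",at("side",(202.2,285.8),.07)*1e3)
for p in((.5218,.2777,.07),(.4483,.3674,.11),(.3833,.3142,.11),(.4568,.2245,.11)): print(proj("side",p))
E
```

```text
foot [658.41599796   9.20710197  69.        ]
block [664.19614046   7.86649216  29.        ]
bore side [521.62494838 280.02209208  70.        ]
[202.70455648 285.00227492]
[208.22095845 321.17722037]
[249.72093781 314.67029608]
[240.10739534 268.72497419]
```

```bash
python3 -m inch '[{"x":0.01,"y":0.028,"z":0.002,"ax":0.0011,"ay":0.001,"az":0,"claw":60},{"x":0.021,"y":0.056,"z":0.002,"ax":0,"ay":-0.0008,"az":0,"claw":60},{"x":0.021,"y":0.056,"z":0.002,"ax":0,"ay":-0.0008,"az":0,"claw":60},{"x":0.021,"y":0.056,"z":0.001,"ax":0,"ay":-0.0008,"az":0,"claw":60},{"x":0.021,"y":0.056,"z":0.001,"ax":0,"ay":-0.0008,"az":0,"claw":60},{"x":0.021,"y":0.056,"z":0.001,"ax":0,"ay":-0.0008,"az":0,"claw":60},{"x":0.021,"y":0.056,"z":0,"ax":0,"ay":-0.0008,"az":0,"claw":60},{"x":0.021,"y":0.056,"z":0,"ax":0,"ay":-0.0008,"az":0,"claw":60},{"x":0.021,"y":0.056,"z":0,"ax":0,"ay":-0.0008,"az":0,"claw":60},{"x":0.021,"y":0.056,"z":0,"ax":0,"ay":-0.0008,"az":0,"claw":60},{"x":0.021,"y":0.056,"z":0,"ax":0,"ay":-0.0008,"az":0,"claw":60},{"x":0.021,"y":0.056,"z":0,"ax":0,"ay":-0.0008,"az":0,"claw":60},{"x":0.01,"y":0.02,"z":0,"ax":0,"ay":0,"az":0,"claw":60},{"x":0,"y":0,"z":0,"ax":0,"ay":0,"az":0,"claw":60},{"x":0,"y":0,"z":0,"ax":0,"ay":0,"az":0,"claw":60}]'
python3 st.py 658.5 8.5 100; python3 -c "
from h import *
print([at('top',(u/1.5,v/1.5),0)[:2]*1e3 for u,v in((287,138),(380,139),(468,141))],[at('top',(u/1.5,v/1.5),.1)[:2]*1e3 for u,v in((282,117),(462,123))])"
```

```text
clock: 30.35
tool_pos: [0.6505, 0.0217, 0.2112]
orientation: [0.449, 0.542, 0.463, -0.539]
force: [-0.9, -0.3, 0.3]
opening: 0.0601
t 30.35 tcp [650.5  21.7 211.2] jaw -0.1679 x-axis [-0.0096  0.0173 -0.9998] F [-0.9 -0.3  0.3] op 60.1
tiltfix ax,ay [-0.0055 -0.003 ]
units [ 0.0159 -0.0263 -0.2225] mm [   8.   -13.2 -111.2]
[array([789.74839093, 146.24996449]), array([787.26700007, -17.60968413]), array([ 783.05861058, -171.90990666])] [array([794.30092813, 135.589677  ]), array([ 783.32212776, -149.15823037])]
```

Carton front is at x≈785; clear of the gripper body. Descend to above the foot.

```bash
python3 -m inch '[{"x":0.014,"y":-0.02,"z":0,"ax":-0.0055,"ay":-0.003,"az":0,"claw":60},{"x":0.003,"y":-0.006,"z":-0.03,"ax":0,"ay":0,"az":-0.002,"claw":60},{"x":0,"y":0,"z":-0.05,"ax":0,"ay":0,"az":0,"claw":60},{"x":0,"y":0,"z":-0.05,"ax":0,"ay":0,"az":0,"claw":60},{"x":0,"y":0,"z":-0.04,"ax":0,"ay":0,"az":0,"claw":60},{"x":0,"y":0,"z":-0.03,"ax":0,"ay":0,"az":0,"claw":60},{"x":0,"y":0,"z":-0.015,"ax":0,"ay":0,"az":0,"claw":60},{"x":0,"y":0,"z":0,"ax":0,"ay":0,"az":0,"claw":60},{"x":0,"y":0,"z":0,"ax":0,"ay":0,"az":0,"claw":60}]'
python3 st.py 658.5 8.5 34
```

```text
clock: 31.25
tool_pos: [0.6579, -0.0034, 0.0955]
orientation: [-0.452, -0.544, -0.45, 0.546]
force: [0.1, -1.1, 0.9]
opening: 0.0598
t 31.25 tcp [657.9  -3.4  95.5] jaw -0.1875 x-axis [-1.0e-04 -4.4e-03 -1.0e+00] F [ 0.1 -1.1  0.9] op 59.8
tiltfix ax,ay [ 0.0014 -0.    ]
units [ 0.0012  0.0237 -0.1231] mm [  0.6  11.9 -61.5]
```

```bash
python3 -m inch '[{"x":0,"y":0.02,"z":0,"ax":0.0014,"ay":0,"az":0,"claw":60},{"x":0,"y":0.004,"z":0,"ax":0,"ay":0,"az":0,"claw":60},{"x":0,"y":0,"z":0,"ax":0,"ay":0,"az":0,"claw":60},{"x":0,"y":0,"z":0,"ax":0,"ay":0,"az":0,"claw":60}]'
python3 st.py 658.5 8.5 34
python3 - <<'E'
from h import *
save("side","s8.png",(170,120,270,220),6)
C=lambda p:((proj("side",p)-[170,120]+.5)*6-.5).round(1)
p=arm.get_state()["tool_pos"]; print("tcp",C(p),"foot top exp",C((.6585,.0085,.069)))
E
```

```text
clock: 31.65
tool_pos: [0.6604, 0.0101, 0.0996]
orientation: [0.452, 0.546, 0.45, -0.543]
force: [0.4, -0.3, -0.6]
opening: 0.0599
t 31.65 tcp [660.4  10.1  99.6] jaw -0.1869 x-axis [ 5.9e-03  2.0e-04 -1.0e+00] F [ 0.4 -0.3 -0.6] op 59.9
tiltfix ax,ay [-0.0001  0.0019]
units [-0.0038 -0.0032 -0.1311] mm [ -1.9  -1.6 -65.6]
tcp [260.4 373.2] foot top exp [269.  423.2]
```

View pics/s8.png

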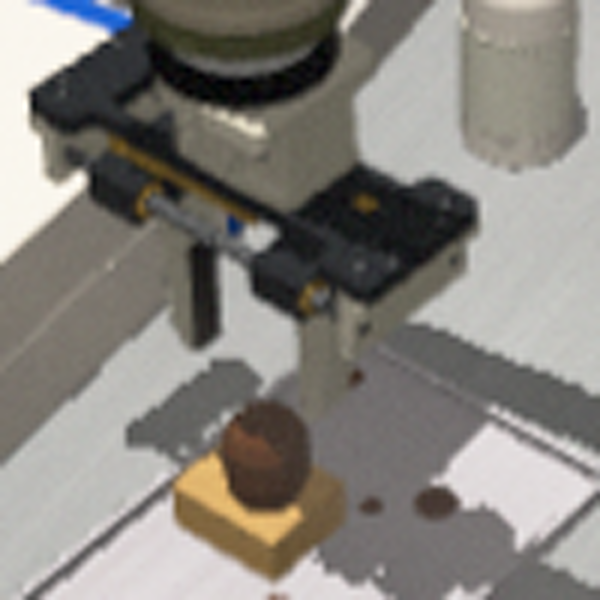

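The foot centre is at crop column 267, where 269 was predicted, and it sits between the fingers. Descending.

```bash
python3 -m inch '[{"x":-0.004,"y":-0.003,"z":-0.02,"ax":0,"ay":0.0019,"az":0,"claw":60},{"x":0,"y":0,"z":-0.025,"ax":0,"ay":0,"az":0,"claw":60},{"x":0,"y":0,"z":-0.025,"ax":0,"ay":0,"az":0,"claw":60},{"x":0,"y":0,"z":-0.025,"ax":0,"ay":0,"az":0,"claw":60},{"x":0,"y":0,"z":-0.015,"ax":0,"ay":0,"az":0,"claw":60},{"x":0,"y":0,"z":-0.008,"ax":0,"ay":0,"az":0,"claw":60},{"x":0,"y":0,"z":0,"ax":0,"ay":0,"az":0,"claw":60},{"x":0,"y":0,"z":0,"ax":0,"ay":0,"az":0,"claw":60}]'
python3 st.py 658.5 8.5 34
```

```text
clock: 32.5
tool_pos: [0.6562, 0.0082, 0.0328]
orientation: [-0.45, -0.543, -0.452, 0.546]
force: [0.3, -0.4, 0.6]
opening: 0.0603
t 32.5 tcp [656.2   8.2  32.8] jaw -0.1872 x-axis [-4.4e-03  3.0e-04 -1.0e+00] F [ 0.3 -0.4  0.6] op 60.3
tiltfix ax,ay [-0.0001 -0.0014]
units [0.0046 0.0006 0.0024] mm [2.3 0.3 1.2]
```

```bash
python3 -m inch '[{"x":0.003,"y":0,"z":0.003,"ax":0,"ay":-0.0012,"az":0,"claw":60},{"x":0,"y":0,"z":0,"ax":0,"ay":0,"az":0,"claw":60},{"x":0,"y":0,"z":0,"ax":0,"ay":0,"az":0,"claw":60}]'
python3 st.py 658.5 8.5 34
```

```text
clock: 32.8
tool_pos: [0.6591, 0.0081, 0.0361]
orientation: [0.452, 0.545, 0.451, -0.544]
force: [-0.3, 0.4, 0.2]
opening: 0.0601
t 32.8 tcp [659.1   8.1  36.1] jaw -0.1872 x-axis [ 2.3e-03  2.0e-04 -1.0e+00] F [-0.3  0.4  0.2] op 60.1
tiltfix ax,ay [-0.0001  0.0007]
units [-0.0011  0.0007 -0.0043] mm [-0.6  0.4 -2.1]
```

```bash
python3 -m inch '[{"x":0,"y":0,"z":-0.002,"ax":0,"ay":0.0004,"az":0,"claw":44},{"x":0,"y":0,"z":0,"ax":0,"ay":0,"az":0,"claw":30},{"x":0,"y":0,"z":0,"ax":0,"ay":0,"az":0,"claw":30},{"x":0,"y":0,"z":0,"ax":0,"ay":0,"az":0,"claw":30},{"x":0,"y":0,"z":0,"ax":0,"ay":0,"az":0,"claw":30}]' 20
python3 st.py
python3 -m inch '[{"x":0,"y":0,"z":0.01,"ax":0,"ay":0,"az":0,"claw":30},{"x":0,"y":0,"z":0.02,"ax":0,"ay":0,"az":0,"claw":30},{"x":0,"y":0,"z":0.03,"ax":0,"ay":0,"az":0,"claw":30},{"x":0,"y":0,"z":0.04,"ax":0,"ay":0,"az":0,"claw":30},{"x":0,"y":0,"z":0.05,"ax":0,"ay":0,"az":0,"claw":30},{"x":0,"y":0,"z":0.05,"ax":0,"ay":0,"az":0,"claw":30},{"x":0,"y":0,"z":0.05,"ax":0,"ay":0,"az":0,"claw":30},{"x":0,"y":0,"z":0.03,"ax":0,"ay":0,"az":0,"claw":30},{"x":0,"y":0,"z":0,"ax":0,"ay":0,"az":0,"claw":30},{"x":0,"y":0,"z":0,"ax":0,"ay":0,"az":0,"claw":30}]' 30; python3 st.py 521.7 278.8 180
```

```text
clock: 33.3
tool_pos: [0.6599, 0.0081, 0.0362]
orientation: [0.452, 0.545, 0.45, -0.544]
force: [0.1, 1.0, -0.2]
opening: 0.0387
t 33.3 tcp [659.9   8.1  36.2] jaw -0.1871 x-axis [ 0.0029 -0.     -1.    ] F [ 0.1  1.  -0.2] op 38.7
tiltfix ax,ay [0.     0.0009]
clock: 34.3
tool_pos: [0.6592, 0.0081, 0.1903]
orientation: [0.453, 0.546, 0.45, -0.543]
force: [0.5, -0.2, -1.6]
opening: 0.0383
t 34.3 tcp [659.2   8.1 190.3] jaw -0.1871 x-axis [ 6.7e-03 -3.0e-04 -1.0e+00] F [ 0.5 -0.2 -1.6] op 38.3
tiltfix ax,ay [0.0001 0.0021]
units [-0.275   0.5413 -0.0206] mm [-137.5  270.7  -10.3]
```

```bash
python3 -m inch '[{"x":-0.011,"y":0.023,"z":0.001,"ax":0,"ay":0.001,"az":0,"claw":30},{"x":-0.022,"y":0.047,"z":0.002,"ax":0,"ay":-0.0008,"az":0,"claw":30},{"x":-0.022,"y":0.047,"z":0.002,"ax":0,"ay":-0.0008,"az":0,"claw":30},{"x":-0.022,"y":0.047,"z":0.002,"ax":0,"ay":-0.0008,"az":0,"claw":30},{"x":-0.022,"y":0.047,"z":0.002,"ax":0,"ay":-0.0008,"az":0,"claw":30},{"x":-0.022,"y":0.047,"z":0.002,"ax":0,"ay":-0.0008,"az":0,"claw":30},{"x":-0.022,"y":0.047,"z":0.002,"ax":0,"ay":-0.0008,"az":0,"claw":30},{"x":-0.022,"y":0.047,"z":0.002,"ax":0,"ay":-0.0008,"az":0,"claw":30},{"x":-0.022,"y":0.047,"z":0.002,"ax":0,"ay":-0.0008,"az":0,"claw":30},{"x":-0.022,"y":0.047,"z":0.002,"ax":0,"ay":-0.0008,"az":0,"claw":30},{"x":-0.022,"y":0.047,"z":0.002,"ax":0,"ay":-0.0008,"az":0,"claw":30},{"x":-0.009,"y":0.02,"z":0,"ax":0,"ay":0,"az":0,"claw":30},{"x":0,"y":0,"z":0,"ax":0,"ay":0,"az":0,"claw":30},{"x":0,"y":0,"z":0,"ax":0,"ay":0,"az":0,"claw":30},{"x":0,"y":0,"z":0,"ax":0,"ay":0,"az":0,"claw":30}]'
python3 st.py 521.7 278.8 130
```

```text
clock: 35.8
tool_pos: [0.5151, 0.2773, 0.1758]
orientation: [-0.451, -0.54, -0.452, 0.549]
force: [0.0, 0.1, -0.4]
opening: 0.0379
t 35.8 tcp [515.1 277.3 175.8] jaw -0.1857 x-axis [-0.0108 -0.0073 -0.9999] F [ 0.   0.1 -0.4] op 37.9
tiltfix ax,ay [ 0.0023 -0.0034]
units [ 0.0133  0.003  -0.0915] mm [  6.6   1.5 -45.8]
```

```bash
python3 -m inch '[{"x":0.012,"y":0.003,"z":-0.01,"ax":0.0023,"ay":-0.0034,"az":0,"claw":30},{"x":0,"y":0,"z":-0.03,"ax":0,"ay":0,"az":0,"claw":30},{"x":0,"y":0,"z":-0.03,"ax":0,"ay":0,"az":0,"claw":30},{"x":0,"y":0,"z":-0.025,"ax":0,"ay":0,"az":0,"claw":30},{"x":0,"y":0,"z":-0.015,"ax":0,"ay":0,"az":0,"claw":30},{"x":0,"y":0,"z":0,"ax":0,"ay":0,"az":0,"claw":30},{"x":0,"y":0,"z":0,"ax":0,"ay":0,"az":0,"claw":30}]'
python3 st.py 521.7 278.8 112
```

```text
clock: 36.5
tool_pos: [0.5218, 0.2749, 0.1132]
orientation: [-0.45, -0.544, -0.45, 0.546]
force: [0.6, -0.0, -0.2]
opening: 0.0378
t 36.5 tcp [521.8 274.9 113.2] jaw -0.1905 x-axis [-0.0024 -0.0015 -1.    ] F [ 0.6 -0.  -0.2] op 37.8
tiltfix ax,ay [ 0.0005 -0.0008]
units [-0.0002  0.0078 -0.0024] mm [-0.1  3.9 -1.2]
```

```bash
python3 -m inch '[{"x":0,"y":0.007,"z":-0.008,"ax":0.0005,"ay":-0.0008,"az":0,"claw":30},{"x":0,"y":0,"z":0,"ax":0,"ay":0,"az":0,"claw":30},{"x":0,"y":0,"z":0,"ax":0,"ay":0,"az":0,"claw":30}]'
python3 st.py 521.7 278.8 100
python3 - <<'E'
from h import *
save("side","s9.png",(160,220,260,310),7)
C=lambda p:((proj("side",p)-[160,220]+.5)*7-.5).round(1)
p=arm.get_state()["tool_pos"]; print("tenon tip",C(p-[0,0,.0272]),"shoulder",C(p-[0,0,.0072]),"bore exp",C((.5217,.2788,.07)))
E
```

```text
clock: 36.8
tool_pos: [0.5225, 0.2793, 0.1102]
orientation: [0.45, 0.546, 0.45, -0.544]
force: [-0.1, -0.2, -0.6]
opening: 0.0382
t 36.8 tcp [522.5 279.3 110.2] jaw -0.1902 x-axis [ 0.0022  0.0011 -1.    ] F [-0.1 -0.2 -0.6] op 38.2
tiltfix ax,ay [-0.0004  0.0007]
units [-0.0016 -0.001  -0.0204] mm [ -0.8  -0.5 -10.2]
tenon tip [294.9 436.7] shoulder [291.1 398.8] bore exp [300.3 460.7]
```

View pics/s9.png

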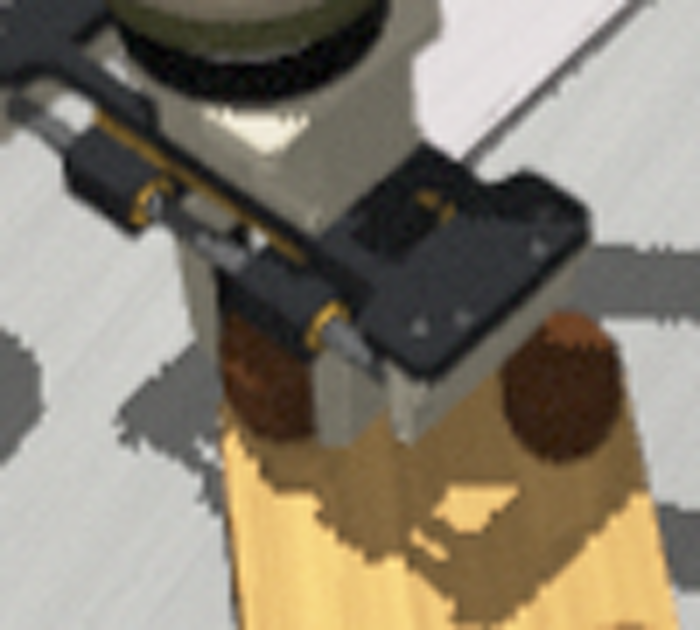

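The foot is about 1 mm left of its predicted column relative to the bore. That is within the chamfer's reach, so I'll lower carefully and watch the force.

```bash
python3 -m inch '[{"x":-0.003,"y":-0.002,"z":-0.01,"ax":-0.0004,"ay":0.0007,"az":0,"claw":30},{"x":0,"y":0,"z":-0.008,"ax":0,"ay":0,"az":0,"claw":30},{"x":0,"y":0,"z":-0.004,"ax":0,"ay":0,"az":0,"claw":30},{"x":0,"y":0,"z":0,"ax":0,"ay":0,"az":0,"claw":30}]'
python3 st.py 521 278.3 95
```

```text
clock: 37.25
tool_pos: [0.5212, 0.2784, 0.099]
orientation: [0.45, 0.545, 0.45, -0.545]
force: [-0.0, -0.5, -1.8]
opening: 0.038
t 37.25 tcp [521.2 278.4  99. ] jaw -0.19 x-axis [ 9.e-04  2.e-04 -1.e+00] F [-0.  -0.5 -1.8] op 38.0
tiltfix ax,ay [-0.0001  0.0003]
units [-0.0004 -0.0002 -0.008 ] mm [-0.2 -0.1 -4. ]
```

```bash
for i in 1 2 3; do python3 -m inch '[{"x":0,"y":0,"z":-0.005,"ax":0,"ay":0,"az":0,"claw":30},{"x":0,"y":0,"z":-0.004,"ax":0,"ay":0,"az":0,"claw":30}]' | grep -E "tool_pos|force"; done; python3 st.py
```

```text
tool_pos: [0.5214, 0.2785, 0.0944]
force: [-0.7, -0.6, -0.9]
tool_pos: [0.5216, 0.2783, 0.0896]
force: [0.8, -0.6, -0.2]
tool_pos: [0.5217, 0.2783, 0.0847]
force: [0.5, -0.4, -0.3]
t 37.85 tcp [521.7 278.3  84.7] jaw -0.1902 x-axis [ 1.8e-03  2.0e-04 -1.0e+00] F [ 0.5 -0.4 -0.3] op 38.0
tiltfix ax,ay [-0.0001  0.0006]
```

The tenon is 12 mm in with no contact force. I'll keep going until it seats.

```bash
for i in 1 2 3 4; do python3 -m inch '[{"x":0,"y":0,"z":-0.004,"ax":0,"ay":0,"az":0,"claw":30},{"x":0,"y":0,"z":-0.003,"ax":0,"ay":0,"az":0,"claw":30}]' | grep -E "tool_pos|force"; done; python3 st.py
```

```text
tool_pos: [0.5216, 0.2783, 0.0808]
force: [0.7, -0.7, -0.5]
tool_pos: [0.5217, 0.2783, 0.0771]
force: [-4.9, -2.9, 14.1]
tool_pos: [0.5222, 0.2785, 0.0772]
force: [-3.8, -2.9, 8.4]
tool_pos: [0.5222, 0.2786, 0.0771]
force: [-5.5, -4.2, 10.3]
t 38.65 tcp [522.2 278.6  77.1] jaw -0.1898 x-axis [ 2.9e-03  4.0e-04 -1.0e+00] F [-5.5 -4.2 10.3] op 38.1
tiltfix ax,ay [-0.0001  0.0009]
```

The foot is home: the TCP stopped at 77.1 mm, where 77.2 was predicted. Releasing and going back to the mat.

```bash
python3 -m inch '[{"x":0,"y":0,"z":0,"ax":0,"ay":0,"az":0,"claw":42},{"x":0,"y":0,"z":0,"ax":0,"ay":0,"az":0,"claw":52},{"x":0,"y":0,"z":0,"ax":0,"ay":0,"az":0,"claw":56},{"x":0,"y":0,"z":0.02,"ax":0,"ay":0,"az":0,"claw":56},{"x":0,"y":0,"z":0.04,"ax":0,"ay":0,"az":0,"claw":56},{"x":0,"y":0,"z":0.06,"ax":0,"ay":0,"az":0,"claw":56},{"x":0,"y":0,"z":0.07,"ax":0,"ay":0,"az":0,"claw":56},{"x":0,"y":0,"z":0.07,"ax":0,"ay":0,"az":0,"claw":78},{"x":0,"y":0,"z":0.05,"ax":0,"ay":0,"az":0,"claw":78},{"x":0,"y":0,"z":0,"ax":0,"ay":0,"az":0,"claw":78}]'
python3 st.py 532.1 -340.1 240
```

```text
clock: 39.65
tool_pos: [0.52, 0.2781, 0.24]
orientation: [0.451, 0.545, 0.45, -0.545]
force: [-0.4, 0.3, 0.5]
opening: 0.075
t 39.65 tcp [520.  278.1 240. ] jaw -0.1897 x-axis [ 1.2e-03  3.0e-04 -1.0e+00] F [-0.4  0.3  0.5] op 75.0
tiltfix ax,ay [-0.0001  0.0004]
units [ 0.0242 -1.2363  0.    ] mm [  12.1 -618.2    0. ]
```

```bash
python3 -m inch '[{"x":0.003,"y":-0.03,"z":0.002,"ax":0,"ay":0,"az":0,"claw":78},{"x":0.003,"y":-0.06,"z":0.003,"ax":0,"ay":-0.0008,"az":0,"claw":78},{"x":0.003,"y":-0.06,"z":0.003,"ax":0,"ay":-0.0008,"az":0,"claw":78},{"x":0.003,"y":-0.06,"z":0.003,"ax":0,"ay":-0.0008,"az":0,"claw":78},{"x":0.003,"y":-0.06,"z":0.003,"ax":0,"ay":-0.0008,"az":0,"claw":78},{"x":0.003,"y":-0.06,"z":0.003,"ax":0,"ay":-0.0008,"az":0,"claw":78},{"x":0.003,"y":-0.06,"z":0.003,"ax":0,"ay":-0.0008,"az":0,"claw":78},{"x":0.003,"y":-0.06,"z":0.003,"ax":0,"ay":-0.0008,"az":0,"claw":78},{"x":0.003,"y":-0.06,"z":0.003,"ax":0,"ay":-0.0008,"az":0,"claw":78},{"x":0.003,"y":-0.06,"z":0.003,"ax":0,"ay":-0.0008,"az":0,"claw":78},{"x":0.003,"y":-0.06,"z":0.003,"ax":0,"ay":-0.0008,"az":0,"claw":78},{"x":0.003,"y":-0.06,"z":0.003,"ax":0,"ay":-0.0008,"az":0,"claw":78},{"x":0.003,"y":-0.06,"z":0.003,"ax":0,"ay":-0.0008,"az":0,"claw":78},{"x":0.003,"y":-0.06,"z":0.003,"ax":0,"ay":-0.0008,"az":0,"claw":78},{"x":0.003,"y":-0.06,"z":0.003,"ax":0,"ay":-0.0008,"az":0,"claw":78},{"x":0.003,"y":-0.06,"z":0.003,"ax":0,"ay":-0.0008,"az":0,"claw":78},{"x":0.003,"y":-0.06,"z":0.003,"ax":0,"ay":-0.0008,"az":0,"claw":78},{"x":0.003,"y":-0.06,"z":0.003,"ax":0,"ay":-0.0008,"az":0,"claw":78},{"x":0,"y":0,"z":0,"ax":0,"ay":0,"az":0,"claw":78},{"x":0,"y":0,"z":0,"ax":0,"ay":0,"az":0,"claw":78}]'
python3 st.py 532.1 -340.1 160
python3 - <<'E'
from h import *
save("top","t10.png",(60,90,300,280),3)
E
```

```text
clock: 41.65
tool_pos: [0.5225, -0.2821, 0.2337]
orientation: [0.448, 0.547, 0.451, -0.545]
force: [-0.0, 0.4, -1.0]
opening: 0.0779
t 41.65 tcp [ 522.5 -282.1  233.7] jaw -0.1943 x-axis [-5.0e-04  4.8e-03 -1.0e+00] F [-0.   0.4 -1. ] op 77.9
tiltfix ax,ay [-0.0015 -0.0001]
units [ 0.0192 -0.1159 -0.1475] mm [  9.6 -58.  -73.7]
```

View pics/t10.png

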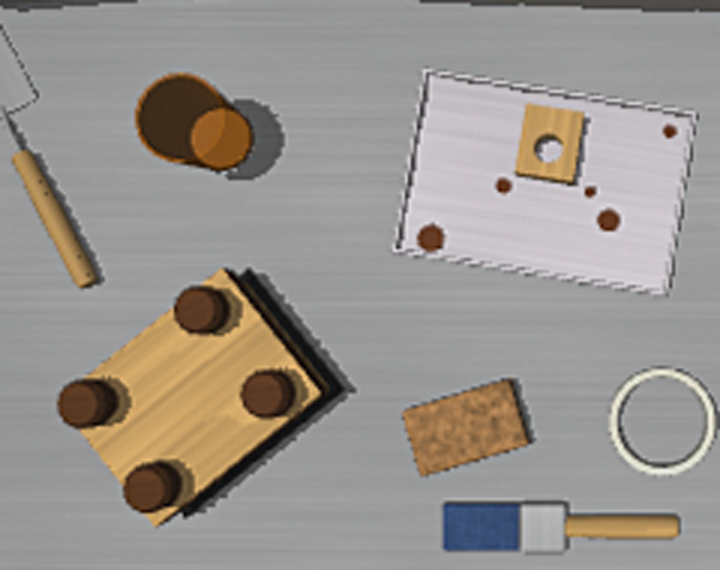

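All four feet are in place on the box and nothing else on the bench has moved. The tray is empty, with the block hole at (548,148) crop. Now the can goes back.

```bash
python3 -c "
from h import *
print('hole',at('top',(242.3,139.0),.029)*1e3)"
python3 -m inch '[{"x":0.01,"y":-0.05,"z":0,"ax":-0.0015,"ay":0,"az":0.002,"claw":80},{"x":0.008,"y":-0.05,"z":0,"ax":0,"ay":0,"az":0.002,"claw":80},{"x":0.002,"y":-0.01,"z":0,"ax":0,"ay":0,"az":0,"claw":80},{"x":0,"y":0,"z":-0.03,"ax":0,"ay":0,"az":0,"claw":84},{"x":0,"y":0,"z":-0.04,"ax":0,"ay":0,"az":0,"claw":84},{"x":0,"y":0,"z":-0.04,"ax":0,"ay":0,"az":0,"claw":84},{"x":0,"y":0,"z":-0.02,"ax":0,"ay":0,"az":0,"claw":84},{"x":0,"y":0,"z":0,"ax":0,"ay":0,"az":0,"claw":84},{"x":0,"y":0,"z":0,"ax":0,"ay":0,"az":0,"claw":84}]'
python3 st.py 532.1 -340.1 87.7
```

```text
hole [659.58965858   9.79120431  29.        ]
clock: 42.6
tool_pos: [0.531, -0.3265, 0.1603]
orientation: [-0.452, -0.541, -0.458, 0.541]
force: [-0.2, 0.1, -0.4]
opening: 0.0839
t 42.6 tcp [ 531.  -326.5  160.3] jaw -0.1724 x-axis [-0.006   0.0064 -1.    ] F [-0.2  0.1 -0.4] op 83.9
tiltfix ax,ay [-0.002  -0.0019]
units [ 0.0021 -0.0271 -0.1451] mm [  1.1 -13.6 -72.6]
```

```bash
python3 -m inch '[{"x":0.002,"y":-0.02,"z":0,"ax":-0.002,"ay":-0.0019,"az":0,"claw":84},{"x":0,"y":-0.007,"z":-0.02,"ax":0,"ay":0,"az":0,"claw":84},{"x":0,"y":0,"z":-0.03,"ax":0,"ay":0,"az":0,"claw":84},{"x":0,"y":0,"z":-0.03,"ax":0,"ay":0,"az":0,"claw":84},{"x":0,"y":0,"z":-0.03,"ax":0,"ay":0,"az":0,"claw":84},{"x":0,"y":0,"z":-0.016,"ax":0,"ay":0,"az":0,"claw":84},{"x":0,"y":0,"z":-0.006,"ax":0,"ay":0,"az":0,"claw":84},{"x":0,"y":0,"z":0,"ax":0,"ay":0,"az":0,"claw":84},{"x":0,"y":0,"z":0,"ax":0,"ay":0,"az":0,"claw":84}]'
python3 st.py 532.1 -340.1 87.7
```

```text
clock: 43.5
tool_pos: [0.5322, -0.3411, 0.0895]
orientation: [0.456, 0.541, 0.454, -0.541]
force: [0.6, 0.3, -0.3]
opening: 0.0839
t 43.5 tcp [ 532.2 -341.1   89.5] jaw -0.1724 x-axis [ 0.0016 -0.0013 -1.    ] F [ 0.6  0.3 -0.3] op 83.9
tiltfix ax,ay [0.0004 0.0005]
units [-0.0002  0.0021 -0.0035] mm [-0.1  1.  -1.8]
```

```bash
python3 -m inch '[{"x":0,"y":0.001,"z":-0.003,"ax":0,"ay":0,"az":0,"claw":70},{"x":0,"y":0,"z":0,"ax":0,"ay":0,"az":0,"claw":66},{"x":0,"y":0,"z":0,"ax":0,"ay":0,"az":0,"claw":55},{"x":0,"y":0,"z":0,"ax":0,"ay":0,"az":0,"claw":50},{"x":0,"y":0,"z":0,"ax":0,"ay":0,"az":0,"claw":50},{"x":0,"y":0,"z":0,"ax":0,"ay":0,"az":0,"claw":50}]' 30
python3 st.py
python3 -m inch '[{"x":0,"y":0,"z":0.015,"ax":0,"ay":0,"az":0,"claw":50},{"x":0,"y":0,"z":0.03,"ax":0,"ay":0,"az":0,"claw":50},{"x":0,"y":0,"z":0.04,"ax":0,"ay":0,"az":0,"claw":50},{"x":0,"y":0,"z":0.05,"ax":0,"ay":0,"az":0,"claw":50},{"x":0,"y":0,"z":0.05,"ax":0,"ay":0,"az":0,"claw":50},{"x":0,"y":0,"z":0.05,"ax":0,"ay":0,"az":0,"claw":50},{"x":0,"y":0,"z":0.05,"ax":0,"ay":0,"az":0,"claw":50},{"x":0,"y":0,"z":0.04,"ax":0,"ay":0,"az":0,"claw":50},{"x":0,"y":0,"z":0.02,"ax":0,"ay":0,"az":0,"claw":50},{"x":0,"y":0,"z":0,"ax":0,"ay":0,"az":0,"claw":50}]' 45; python3 st.py 646.7 -63 250
```

```text
clock: 44.1
tool_pos: [0.5332, -0.3411, 0.0897]
orientation: [0.457, 0.542, 0.453, -0.541]
force: [-0.2, -0.4, -1.3]
opening: 0.0618
t 44.1 tcp [ 533.2 -341.1   89.7] jaw -0.1722 x-axis [ 0.0039 -0.003  -1.    ] F [-0.2 -0.4 -1.3] op 61.8
tiltfix ax,ay [0.001  0.0012]
clock: 45.1
tool_pos: [0.5304, -0.3389, 0.2753]
orientation: [0.456, 0.541, 0.454, -0.541]
force: [0.7, 0.1, -4.1]
opening: 0.0618
t 45.1 tcp [ 530.4 -338.9  275.3] jaw -0.1722 x-axis [ 0.0027 -0.0018 -1.    ] F [ 0.7  0.1 -4.1] op 61.8
tiltfix ax,ay [0.0006 0.0008]
units [ 0.2327  0.5517 -0.0506] mm [116.3 275.9 -25.3]
```

```bash
python3 -m inch '[{"x":0.011,"y":0.023,"z":0.001,"ax":0.0005,"ay":0.0005,"az":0,"claw":50},{"x":0.021,"y":0.046,"z":0.002,"ax":0,"ay":-0.0008,"az":0,"claw":50},{"x":0.021,"y":0.046,"z":0.002,"ax":0,"ay":-0.0008,"az":0,"claw":50},{"x":0.021,"y":0.046,"z":0.002,"ax":0,"ay":-0.0008,"az":0,"claw":50},{"x":0.021,"y":0.046,"z":0.002,"ax":0,"ay":-0.0008,"az":0,"claw":50},{"x":0.021,"y":0.046,"z":0.002,"ax":0,"ay":-0.0008,"az":0,"claw":50},{"x":0.021,"y":0.046,"z":0.002,"ax":0,"ay":-0.0008,"az":0,"claw":50},{"x":0.021,"y":0.046,"z":0.002,"ax":0,"ay":-0.0008,"az":0,"claw":50},{"x":0.021,"y":0.046,"z":0.001,"ax":0,"ay":-0.0008,"az":0,"claw":50},{"x":0.021,"y":0.046,"z":0.001,"ax":0,"ay":-0.0008,"az":0,"claw":50},{"x":0.021,"y":0.046,"z":0,"ax":0,"ay":-0.0008,"az":0,"claw":50},{"x":0.012,"y":0.02,"z":0,"ax":0,"ay":0,"az":0,"claw":50},{"x":0,"y":0,"z":0,"ax":0,"ay":0,"az":0,"claw":50},{"x":0,"y":0,"z":0,"ax":0,"ay":0,"az":0,"claw":50}]'
python3 st.py 646.8 -63.8 130
```

```text
clock: 46.5
tool_pos: [0.643, -0.0633, 0.2604]
orientation: [0.45, 0.542, 0.461, -0.539]
force: [-0.0, -0.5, -4.5]
opening: 0.0614
t 46.5 tcp [643.  -63.3 260.4] jaw -0.1699 x-axis [-0.0062  0.0154 -0.9999] F [-0.  -0.5 -4.5] op 61.4
tiltfix ax,ay [-0.0049 -0.002 ]
units [ 0.0077 -0.001  -0.2608] mm [   3.8   -0.5 -130.4]
```

```bash
python3 -m inch '[{"x":0.006,"y":0.01,"z":-0.01,"ax":-0.0049,"ay":-0.002,"az":0,"claw":50},{"x":0,"y":0.002,"z":-0.04,"ax":0,"ay":0,"az":-0.002,"claw":50},{"x":0,"y":0.002,"z":-0.05,"ax":0,"ay":0,"az":0,"claw":50},{"x":0,"y":0,"z":-0.05,"ax":0,"ay":0,"az":0,"claw":50},{"x":0,"y":0,"z":-0.05,"ax":0,"ay":0,"az":0,"claw":50},{"x":0,"y":0,"z":-0.04,"ax":0,"ay":0,"az":0,"claw":50},{"x":0,"y":0,"z":-0.025,"ax":0,"ay":0,"az":0,"claw":50},{"x":0,"y":0,"z":-0.01,"ax":0,"ay":0,"az":0,"claw":50},{"x":0,"y":0,"z":0,"ax":0,"ay":0,"az":0,"claw":50},{"x":0,"y":0,"z":0,"ax":0,"ay":0,"az":0,"claw":50}]'
python3 st.py 646.8 -63.8 100
```

```text
clock: 47.5
tool_pos: [0.6444, -0.0632, 0.1179]
orientation: [-0.454, -0.544, -0.448, 0.545]
force: [-0.5, 0.3, -3.6]
opening: 0.0615
t 47.5 tcp [644.4 -63.2 117.9] jaw -0.1862 x-axis [ 0.0043 -0.0079 -1.    ] F [-0.5  0.3 -3.6] op 61.5
tiltfix ax,ay [0.0025 0.0014]
units [ 0.0047 -0.0013 -0.0357] mm [  2.4  -0.6 -17.9]
```

```bash
python3 -m inch '[{"x":0.004,"y":-0.001,"z":-0.015,"ax":0.0025,"ay":0.0014,"az":0,"claw":50},{"x":0,"y":0,"z":-0.015,"ax":0,"ay":0,"az":0,"claw":50},{"x":0,"y":0,"z":-0.01,"ax":0,"ay":0,"az":0,"claw":50},{"x":0,"y":0,"z":0,"ax":0,"ay":0,"az":0,"claw":50},{"x":0,"y":0,"z":0,"ax":0,"ay":0,"az":0,"claw":50}]'
python3 st.py 646.8 -63.8 89.7
```

```text
clock: 48.0
tool_pos: [0.649, -0.0642, 0.0997]
orientation: [0.453, 0.546, 0.45, -0.543]
force: [0.5, 0.5, -4.7]
opening: 0.0615
t 48.0 tcp [649.  -64.2  99.7] jaw -0.1864 x-axis [ 5.2e-03 -5.0e-04 -1.0e+00] F [ 0.5  0.5 -4.7] op 61.5
tiltfix ax,ay [0.0001 0.0017]
units [-0.0045  0.0009 -0.02  ] mm [ -2.2   0.4 -10. ]
```

```bash
python3 -m inch '[{"x":-0.0045,"y":0,"z":-0.006,"ax":0,"ay":0.0017,"az":0,"claw":50},{"x":0,"y":0,"z":-0.005,"ax":0,"ay":0,"az":0,"claw":50},{"x":0,"y":0,"z":-0.004,"ax":0,"ay":0,"az":0,"claw":50}]'
python3 st.py 646.8 -63.8 89.7
```

```text
clock: 48.3
tool_pos: [0.647, -0.0642, 0.0924]
orientation: [-0.452, -0.544, -0.451, 0.544]
force: [-0.4, 0.1, -4.5]
opening: 0.0617
t 48.3 tcp [647.  -64.2  92.4] jaw -0.1862 x-axis [ 4.e-04 -6.e-04 -1.e+00] F [-0.4  0.1 -4.5] op 61.7
tiltfix ax,ay [0.0002 0.0001]
units [-0.0004  0.0008 -0.0055] mm [-0.2  0.4 -2.7]
```

```bash
python3 -m inch '[{"x":0,"y":0.001,"z":-0.003,"ax":0,"ay":0,"az":0,"claw":50},{"x":0,"y":0,"z":-0.003,"ax":0,"ay":0,"az":0,"claw":50},{"x":0,"y":0,"z":-0.002,"ax":0,"ay":0,"az":0,"claw":50}]'
python3 st.py 646.8 -63.8 89.7
```

```text
clock: 48.6
tool_pos: [0.6471, -0.0635, 0.0898]
orientation: [0.452, 0.544, 0.451, -0.544]
force: [-5.9, 0.7, 6.2]
opening: 0.0617
t 48.6 tcp [647.1 -63.5  89.8] jaw -0.186 x-axis [ 8.e-04 -6.e-04 -1.e+00] F [-5.9  0.7  6.2] op 61.7
tiltfix ax,ay [0.0002 0.0003]
units [-0.0006 -0.0006 -0.0001] mm [-0.3 -0.3 -0.1]
```

Seated within 0.5 mm of the target. Releasing, then on to the bottle.

```bash
python3 -m inch '[{"x":0,"y":0,"z":0,"ax":0,"ay":0,"az":0,"claw":64},{"x":0,"y":0,"z":0,"ax":0,"ay":0,"az":0,"claw":74},{"x":0,"y":0,"z":0,"ax":0,"ay":0,"az":0,"claw":80},{"x":0,"y":0,"z":0.02,"ax":0,"ay":0,"az":0,"claw":80},{"x":0,"y":0,"z":0.04,"ax":0,"ay":0,"az":0,"claw":80},{"x":0,"y":0,"z":0.06,"ax":0,"ay":0,"az":0,"claw":80},{"x":0,"y":0,"z":0.06,"ax":0,"ay":0,"az":0,"claw":80},{"x":0,"y":0,"z":0.06,"ax":0,"ay":0,"az":0,"claw":70},{"x":0,"y":0,"z":0.03,"ax":0,"ay":0,"az":0,"claw":60},{"x":0,"y":0,"z":0,"ax":0,"ay":0,"az":0,"claw":60}]'
python3 st.py 530.7 -243.7 190
python3 -m inch '[{"x":-0.009,"y":-0.017,"z":0.002,"ax":0,"ay":0,"az":0,"claw":60},{"x":-0.028,"y":-0.049,"z":0.003,"ax":0,"ay":-0.0008,"az":0,"claw":60},{"x":-0.028,"y":-0.049,"z":0.003,"ax":0,"ay":-0.0008,"az":0,"claw":60},{"x":-0.028,"y":-0.049,"z":0.003,"ax":0,"ay":-0.0008,"az":0,"claw":60},{"x":-0.028,"y":-0.049,"z":0.003,"ax":0,"ay":-0.0008,"az":0,"claw":60},{"x":-0.028,"y":-0.049,"z":0.003,"ax":0,"ay":-0.0008,"az":0,"claw":60},{"x":-0.028,"y":-0.049,"z":0.003,"ax":0,"ay":-0.0008,"az":0,"claw":60},{"x":-0.014,"y":-0.024,"z":0,"ax":0,"ay":0,"az":0,"claw":60},{"x":0,"y":0,"z":0,"ax":0,"ay":0,"az":0,"claw":60},{"x":0,"y":0,"z":0,"ax":0,"ay":0,"az":0,"claw":60}]'
python3 st.py 530.7 -243.7 190
```

```text
clock: 49.6
tool_pos: [0.6485, -0.0639, 0.2352]
orientation: [0.454, 0.546, 0.449, -0.543]
force: [-0.1, 0.4, 0.1]
opening: 0.0619
t 49.6 tcp [648.5 -63.9 235.2] jaw -0.1862 x-axis [ 0.0076 -0.0019 -1.    ] F [-0.1  0.4  0.1] op 61.9
tiltfix ax,ay [0.0006 0.0024]
units [-0.2355 -0.3597 -0.0904] mm [-117.8 -179.8  -45.2]
clock: 50.6
tool_pos: [0.5401, -0.2371, 0.2272]
orientation: [0.45, 0.546, 0.453, -0.542]
force: [-0.3, 0.3, -0.3]
opening: 0.0597
t 50.6 tcp [ 540.1 -237.1  227.2] jaw -0.1862 x-axis [ 0.0014  0.0065 -1.    ] F [-0.3  0.3 -0.3] op 59.7
tiltfix ax,ay [-0.0021  0.0004]
units [-0.0188 -0.0133 -0.0744] mm [ -9.4  -6.6 -37.2]
```

```bash
python3 -m inch '[{"x":-0.014,"y":-0.012,"z":0,"ax":-0.0021,"ay":0.0004,"az":0.003,"claw":60},{"x":-0.004,"y":-0.004,"z":-0.02,"ax":0,"ay":0,"az":0,"claw":60},{"x":0,"y":0,"z":-0.03,"ax":0,"ay":0,"az":0,"claw":60},{"x":0,"y":0,"z":-0.02,"ax":0,"ay":0,"az":0,"claw":60},{"x":0,"y":0,"z":0,"ax":0,"ay":0,"az":0,"claw":60},{"x":0,"y":0,"z":0,"ax":0,"ay":0,"az":0,"claw":60}]'
python3 st.py 530.7 -243.7 123.5
```

```text
clock: 51.2
tool_pos: [0.5312, -0.2414, 0.1865]
orientation: [-0.454, -0.541, -0.457, 0.541]
force: [0.4, -1.1, 0.6]
opening: 0.0601
t 51.2 tcp [ 531.2 -241.4  186.5] jaw -0.171 x-axis [-0.0026  0.0019 -1.    ] F [ 0.4 -1.1  0.6] op 60.1
tiltfix ax,ay [-0.0006 -0.0008]
units [-0.0011 -0.0046 -0.126 ] mm [ -0.5  -2.3 -63. ]
```

```bash
python3 -m inch '[{"x":-0.001,"y":-0.006,"z":-0.02,"ax":-0.0006,"ay":-0.0008,"az":0,"claw":60},{"x":0,"y":0,"z":-0.025,"ax":0,"ay":0,"az":0,"claw":60},{"x":0,"y":0,"z":-0.025,"ax":0,"ay":0,"az":0,"claw":60},{"x":0,"y":0,"z":-0.025,"ax":0,"ay":0,"az":0,"claw":60},{"x":0,"y":0,"z":-0.015,"ax":0,"ay":0,"az":0,"claw":60},{"x":0,"y":0,"z":-0.008,"ax":0,"ay":0,"az":0,"claw":60},{"x":0,"y":0,"z":0,"ax":0,"ay":0,"az":0,"claw":60},{"x":0,"y":0,"z":0,"ax":0,"ay":0,"az":0,"claw":60}]'
python3 st.py 530.7 -243.7 123.5
```

```text
clock: 52.0
tool_pos: [0.5304, -0.2443, 0.1217]
orientation: [-0.455, -0.541, -0.456, 0.541]
force: [0.3, 0.0, -0.0]
opening: 0.0599
t 52.0 tcp [ 530.4 -244.3  121.7] jaw -0.1709 x-axis [-6.e-04  3.e-04 -1.e+00] F [ 0.3  0.  -0. ] op 59.9
tiltfix ax,ay [-0.0001 -0.0002]
units [0.0006 0.0013 0.0036] mm [0.3 0.6 1.8]
```

```bash
python3 -m inch '[{"x":0,"y":0.001,"z":0.001,"ax":0,"ay":0,"az":0,"claw":40},{"x":0,"y":0,"z":0,"ax":0,"ay":0,"az":0,"claw":33},{"x":0,"y":0,"z":0,"ax":0,"ay":0,"az":0,"claw":20},{"x":0,"y":0,"z":0,"ax":0,"ay":0,"az":0,"claw":20},{"x":0,"y":0,"z":0,"ax":0,"ay":0,"az":0,"claw":20},{"x":0,"y":0,"z":0,"ax":0,"ay":0,"az":0,"claw":20},{"x":0,"y":0,"z":0,"ax":0,"ay":0,"az":0,"claw":20}]' 35
python3 st.py
python3 -m inch '[{"x":0,"y":0,"z":0.015,"ax":0,"ay":0,"az":0,"claw":20},{"x":0,"y":0,"z":0.03,"ax":0,"ay":0,"az":0,"claw":20},{"x":0,"y":0,"z":0.04,"ax":0,"ay":0,"az":0,"claw":20},{"x":0,"y":0,"z":0.045,"ax":0,"ay":0,"az":0,"claw":20},{"x":0,"y":0,"z":0.045,"ax":0,"ay":0,"az":0,"claw":20},{"x":0,"y":0,"z":0.045,"ax":0,"ay":0,"az":0,"claw":20},{"x":0,"y":0,"z":0.045,"ax":0,"ay":0,"az":0,"claw":20},{"x":0,"y":0,"z":0.04,"ax":0,"ay":0,"az":0,"claw":20},{"x":0,"y":0,"z":0.02,"ax":0,"ay":0,"az":0,"claw":20},{"x":0,"y":0,"z":0,"ax":0,"ay":0,"az":0,"claw":20}]' 45; python3 st.py 672.2 79 300
```

```text
clock: 52.7
tool_pos: [0.5315, -0.2444, 0.1243]
orientation: [0.456, 0.541, 0.455, -0.541]
force: [-0.3, -0.2, -0.1]
opening: 0.0281
t 52.7 tcp [ 531.5 -244.4  124.3] jaw -0.1708 x-axis [ 0.0023 -0.0013 -1.    ] F [-0.3 -0.2 -0.1] op 28.1
tiltfix ax,ay [0.0004 0.0007]
clock: 53.7
tool_pos: [0.5284, -0.2425, 0.2988]
orientation: [-0.455, -0.541, -0.456, 0.541]
force: [0.9, 0.2, -3.8]
opening: 0.028
t 53.7 tcp [ 528.4 -242.5  298.8] jaw -0.1708 x-axis [-1.e-04  1.e-04 -1.e+00] F [ 0.9  0.2 -3.8] op 28.0
tiltfix ax,ay [-0. -0.]
units [0.2877 0.643  0.0023] mm [143.8 321.5   1.2]
```

```bash
python3 -m inch '[{"x":0.011,"y":0.024,"z":0.001,"ax":0,"ay":0,"az":0,"claw":20},{"x":0.022,"y":0.047,"z":0.002,"ax":0,"ay":-0.0008,"az":0,"claw":20},{"x":0.022,"y":0.047,"z":0.002,"ax":0,"ay":-0.0008,"az":0,"claw":20},{"x":0.022,"y":0.047,"z":0.002,"ax":0,"ay":-0.0008,"az":0,"claw":20},{"x":0.022,"y":0.047,"z":0.002,"ax":0,"ay":-0.0008,"az":0,"claw":20},{"x":0.022,"y":0.047,"z":0.002,"ax":0,"ay":-0.0008,"az":0,"claw":20},{"x":0.022,"y":0.047,"z":0.002,"ax":0,"ay":-0.0008,"az":0,"claw":20},{"x":0.022,"y":0.047,"z":0.002,"ax":0,"ay":-0.0008,"az":0,"claw":20},{"x":0.022,"y":0.047,"z":0.001,"ax":0,"ay":-0.0008,"az":0,"claw":20},{"x":0.022,"y":0.047,"z":0.001,"ax":0,"ay":-0.0008,"az":0,"claw":20},{"x":0.022,"y":0.047,"z":0,"ax":0,"ay":-0.0008,"az":0,"claw":20},{"x":0.022,"y":0.047,"z":0,"ax":0,"ay":-0.0008,"az":0,"claw":20},{"x":0.022,"y":0.047,"z":0,"ax":0,"ay":-0.0008,"az":0,"claw":20},{"x":0.012,"y":0.02,"z":0,"ax":0,"ay":0,"az":0,"claw":20},{"x":0,"y":0,"z":0,"ax":0,"ay":0,"az":0,"claw":20},{"x":0,"y":0,"z":0,"ax":0,"ay":0,"az":0,"claw":20}]'
python3 st.py 672.3 77.9 150
```

```text
clock: 55.3
tool_pos: [0.6671, 0.0892, 0.281]
orientation: [0.452, 0.54, 0.46, -0.54]
force: [-0.7, -1.0, -3.3]
opening: 0.0288
t 55.3 tcp [667.1  89.2 281. ] jaw -0.168 x-axis [-0.0069  0.0095 -0.9999] F [-0.7 -1.  -3.3] op 28.8
tiltfix ax,ay [-0.003  -0.0022]
units [ 0.0105 -0.0226 -0.262 ] mm [   5.2  -11.3 -131. ]
```

```bash
python3 -m inch '[{"x":0.008,"y":-0.014,"z":-0.01,"ax":-0.003,"ay":-0.0022,"az":-0.002,"claw":20},{"x":0,"y":-0.004,"z":-0.04,"ax":0,"ay":0,"az":-0.001,"claw":20},{"x":0,"y":0,"z":-0.05,"ax":0,"ay":0,"az":0,"claw":20},{"x":0,"y":0,"z":-0.05,"ax":0,"ay":0,"az":0,"claw":20},{"x":0,"y":0,"z":-0.05,"ax":0,"ay":0,"az":0,"claw":20},{"x":0,"y":0,"z":-0.035,"ax":0,"ay":0,"az":0,"claw":20},{"x":0,"y":0,"z":-0.02,"ax":0,"ay":0,"az":0,"claw":20},{"x":0,"y":0,"z":0,"ax":0,"ay":0,"az":0,"claw":20},{"x":0,"y":0,"z":0,"ax":0,"ay":0,"az":0,"claw":20}]'
python3 st.py 672.3 77.9 132
```

```text
clock: 56.2
tool_pos: [0.6705, 0.0651, 0.1495]
orientation: [-0.453, -0.545, -0.446, 0.546]
force: [0.5, 0.5, -3.4]
opening: 0.0286
t 56.2 tcp [670.5  65.1 149.5] jaw -0.1924 x-axis [ 0.0049 -0.0076 -1.    ] F [ 0.5  0.5 -3.4] op 28.6
tiltfix ax,ay [0.0024 0.0016]
units [ 0.0036  0.0257 -0.035 ] mm [  1.8  12.8 -17.5]
```

```bash
python3 -m inch '[{"x":0.002,"y":0.016,"z":0,"ax":0.0024,"ay":0.0016,"az":0,"claw":20},{"x":0,"y":0.008,"z":-0.008,"ax":0,"ay":0,"az":0,"claw":20},{"x":0,"y":0,"z":-0.012,"ax":0,"ay":0,"az":0,"claw":20},{"x":0,"y":0,"z":-0.008,"ax":0,"ay":0,"az":0,"claw":20},{"x":0,"y":0,"z":0,"ax":0,"ay":0,"az":0,"claw":20},{"x":0,"y":0,"z":0,"ax":0,"ay":0,"az":0,"claw":20}]'
python3 st.py 672.3 77.9 124.3
```

```text
clock: 56.8
tool_pos: [0.6742, 0.0784, 0.139]
orientation: [0.451, 0.548, 0.449, -0.544]
force: [0.4, 0.6, -4.9]
opening: 0.0284
t 56.8 tcp [674.2  78.4 139. ] jaw -0.1921 x-axis [ 6.4e-03  8.0e-04 -1.0e+00] F [ 0.4  0.6 -4.9] op 28.4
tiltfix ax,ay [-0.0002  0.0021]
units [-0.0037 -0.0009 -0.0294] mm [ -1.9  -0.5 -14.7]
```

```bash
python3 -m inch '[{"x":-0.004,"y":-0.001,"z":-0.01,"ax":0,"ay":0.0021,"az":0,"claw":20},{"x":0,"y":0,"z":-0.008,"ax":0,"ay":0,"az":0,"claw":20},{"x":0,"y":0,"z":-0.005,"ax":0,"ay":0,"az":0,"claw":20},{"x":0,"y":0,"z":-0.003,"ax":0,"ay":0,"az":0,"claw":20}]'
python3 st.py 672.3 77.9 124.3
```

```text
clock: 57.2
tool_pos: [0.672, 0.0777, 0.1251]
orientation: [-0.449, -0.546, -0.45, 0.546]
force: [-0.6, -0.2, -3.9]
opening: 0.0287
t 57.2 tcp [672.   77.7 125.1] jaw -0.1922 x-axis [-6.e-04  7.e-04 -1.e+00] F [-0.6 -0.2 -3.9] op 28.7
tiltfix ax,ay [-0.0002 -0.0002]
units [ 0.0006  0.0005 -0.0016] mm [ 0.3  0.2 -0.8]
```

```bash
python3 -m inch '[{"x":0,"y":0,"z":-0.003,"ax":0,"ay":0,"az":0,"claw":20},{"x":0,"y":0,"z":-0.002,"ax":0,"ay":0,"az":0,"claw":20}]'
python3 st.py 672.3 77.9 124.3
```

```text
clock: 57.4
tool_pos: [0.6725, 0.0778, 0.1244]
orientation: [0.45, 0.546, 0.45, -0.545]
force: [-3.0, 0.4, 4.3]
opening: 0.0284
t 57.4 tcp [672.5  77.8 124.4] jaw -0.1922 x-axis [ 9.e-04  1.e-03 -1.e+00] F [-3.   0.4  4.3] op 28.4
tiltfix ax,ay [-0.0003  0.0003]
units [-0.0005  0.0002 -0.0003] mm [-0.2  0.1 -0.1]
```

```bash
python3 -m inch '[{"x":0,"y":0,"z":0,"ax":0,"ay":0,"az":0,"claw":32},{"x":0,"y":0,"z":0,"ax":0,"ay":0,"az":0,"claw":50},{"x":0,"y":0,"z":0,"ax":0,"ay":0,"az":0,"claw":60},{"x":0,"y":0,"z":0.02,"ax":0,"ay":0,"az":0,"claw":60},{"x":0,"y":0,"z":0.04,"ax":0,"ay":0,"az":0,"claw":60},{"x":0,"y":0,"z":0.05,"ax":0,"ay":0,"az":0,"claw":60},{"x":0,"y":0,"z":0.06,"ax":0,"ay":0,"az":0,"claw":70},{"x":0,"y":0,"z":0.03,"ax":0,"ay":0,"az":0,"claw":80},{"x":0,"y":0,"z":0,"ax":0,"ay":0,"az":0,"claw":80}]'
python3 st.py 440.2 -283.5 230
python3 -m inch '[{"x":-0.016,"y":-0.027,"z":0.002,"ax":0,"ay":0,"az":0,"claw":80},{"x":-0.031,"y":-0.054,"z":0.003,"ax":0,"ay":-0.0008,"az":0,"claw":80},{"x":-0.031,"y":-0.054,"z":0.003,"ax":0,"ay":-0.0008,"az":0,"claw":80},{"x":-0.031,"y":-0.054,"z":0.003,"ax":0,"ay":-0.0008,"az":0,"claw":80},{"x":-0.031,"y":-0.054,"z":0.003,"ax":0,"ay":-0.0008,"az":0,"claw":80},{"x":-0.031,"y":-0.054,"z":0.003,"ax":0,"ay":-0.0008,"az":0,"claw":80},{"x":-0.031,"y":-0.054,"z":0.003,"ax":0,"ay":-0.0008,"az":0,"claw":80},{"x":-0.031,"y":-0.054,"z":0.003,"ax":0,"ay":-0.0008,"az":0,"claw":80},{"x":-0.031,"y":-0.054,"z":0.003,"ax":0,"ay":-0.0008,"az":0,"claw":80},{"x":-0.031,"y":-0.054,"z":0.003,"ax":0,"ay":-0.0008,"az":0,"claw":80},{"x":-0.031,"y":-0.054,"z":0.003,"ax":0,"ay":-0.0008,"az":0,"claw":80},{"x":-0.031,"y":-0.054,"z":0,"ax":0,"ay":-0.0008,"az":0,"claw":80},{"x":-0.031,"y":-0.054,"z":0,"ax":0,"ay":-0.0008,"az":0,"claw":80},{"x":-0.016,"y":-0.027,"z":0,"ax":0,"ay":0,"az":0,"claw":80},{"x":0,"y":0,"z":0,"ax":0,"ay":0,"az":0,"claw":80},{"x":0,"y":0,"z":0,"ax":0,"ay":0,"az":0,"claw":80}]'
python3 st.py 440.2 -283.5 190
```

```text
clock: 58.3
tool_pos: [0.6736, 0.0776, 0.232]
orientation: [0.451, 0.548, 0.449, -0.544]
force: [0.7, -0.5, 0.2]
opening: 0.078
t 58.3 tcp [673.6  77.6 232. ] jaw -0.1924 x-axis [ 0.0057  0.001  -1.    ] F [ 0.7 -0.5  0.2] op 78.0
tiltfix ax,ay [-0.0003  0.0018]
units [-0.4668 -0.7222 -0.0041] mm [-233.4 -361.1   -2. ]
clock: 59.9
tool_pos: [0.4399, -0.2898, 0.2192]
orientation: [0.446, 0.55, 0.451, -0.544]
force: [0.9, -0.0, 0.6]
opening: 0.0799
t 59.9 tcp [ 439.9 -289.8  219.2] jaw -0.1967 x-axis [ 0.002   0.0104 -0.9999] F [ 0.9 -0.   0.6] op 79.9
tiltfix ax,ay [-0.0033  0.0007]
units [ 0.0006  0.0126 -0.0584] mm [  0.3   6.3 -29.2]
```

```bash
python3 -m inch '[{"x":0,"y":0.004,"z":-0.01,"ax":-0.0033,"ay":0.0007,"az":0.004,"claw":80},{"x":0,"y":0,"z":-0.02,"ax":0,"ay":0,"az":0,"claw":80},{"x":0,"y":0,"z":-0.02,"ax":0,"ay":0,"az":0,"claw":80},{"x":0,"y":0,"z":0,"ax":0,"ay":0,"az":0,"claw":80},{"x":0,"y":0,"z":0,"ax":0,"ay":0,"az":0,"claw":80}]'
python3 st.py 440.2 -283.5 92.5
```

```text
clock: 60.4
tool_pos: [0.4404, -0.2837, 0.1895]
orientation: [-0.452, -0.542, -0.455, 0.543]
force: [0.2, 0.7, 0.8]
opening: 0.0796
t 60.4 tcp [ 440.4 -283.7  189.5] jaw -0.1784 x-axis [-0.0028  0.0018 -1.    ] F [0.2 0.7 0.8] op 79.6
tiltfix ax,ay [-0.0006 -0.0009]
units [-0.0004  0.0003 -0.194 ] mm [ -0.2   0.2 -97. ]
```

```bash
python3 -m inch '[{"x":0,"y":0,"z":-0.02,"ax":-0.0006,"ay":-0.0009,"az":0.0015,"claw":80},{"x":0,"y":0,"z":-0.035,"ax":0,"ay":0,"az":0,"claw":80},{"x":0,"y":0,"z":-0.035,"ax":0,"ay":0,"az":0,"claw":80},{"x":0,"y":0,"z":-0.035,"ax":0,"ay":0,"az":0,"claw":80},{"x":0,"y":0,"z":-0.035,"ax":0,"ay":0,"az":0,"claw":80},{"x":0,"y":0,"z":-0.02,"ax":0,"ay":0,"az":0,"claw":80},{"x":0,"y":0,"z":-0.008,"ax":0,"ay":0,"az":0,"claw":80},{"x":0,"y":0,"z":0,"ax":0,"ay":0,"az":0,"claw":80},{"x":0,"y":0,"z":0,"ax":0,"ay":0,"az":0,"claw":80}]'
python3 st.py 440.2 -283.5 92.5
```

```text
clock: 61.3
tool_pos: [0.4418, -0.2839, 0.0917]
orientation: [0.457, 0.541, 0.454, -0.54]
force: [0.4, 1.0, -0.5]
opening: 0.0803
t 61.3 tcp [ 441.8 -283.9   91.7] jaw -0.171 x-axis [ 0.0041 -0.003  -1.    ] F [ 0.4  1.  -0.5] op 80.3
tiltfix ax,ay [0.001  0.0013]
units [-0.0032  0.0007  0.0017] mm [-1.6  0.4  0.8]
```

```bash
python3 -m inch '[{"x":-0.003,"y":0,"z":0,"ax":0.001,"ay":0.0013,"az":-0.0009,"claw":70},{"x":0,"y":0,"z":0,"ax":0,"ay":0,"az":0,"claw":56},{"x":0,"y":0,"z":0,"ax":0,"ay":0,"az":0,"claw":53},{"x":0,"y":0,"z":0,"ax":0,"ay":0,"az":0,"claw":40},{"x":0,"y":0,"z":0,"ax":0,"ay":0,"az":0,"claw":40},{"x":0,"y":0,"z":0,"ax":0,"ay":0,"az":0,"claw":40},{"x":0,"y":0,"z":0,"ax":0,"ay":0,"az":0,"claw":40}]' 30
python3 st.py
python3 -m inch '[{"x":0,"y":0,"z":0.015,"ax":0,"ay":0,"az":0,"claw":40},{"x":0,"y":0,"z":0.03,"ax":0,"ay":0,"az":0,"claw":40},{"x":0,"y":0,"z":0.04,"ax":0,"ay":0,"az":0,"claw":40},{"x":0,"y":0,"z":0.04,"ax":0,"ay":0,"az":0,"claw":40},{"x":0,"y":0,"z":0.04,"ax":0,"ay":0,"az":0,"claw":40},{"x":0,"y":0,"z":0.04,"ax":0,"ay":0,"az":0,"claw":40},{"x":0,"y":0,"z":0.02,"ax":0,"ay":0,"az":0,"claw":40},{"x":0,"y":0,"z":0,"ax":0,"ay":0,"az":0,"claw":40}]' 45; python3 st.py 594.3 22.4 210
```

```text
clock: 62.0
tool_pos: [0.4416, -0.2851, 0.0945]
orientation: [0.456, 0.542, 0.453, -0.541]
force: [-0.1, 0.1, -1.1]
opening: 0.0499
t 62.0 tcp [ 441.6 -285.1   94.5] jaw -0.1741 x-axis [ 0.003  -0.0024 -1.    ] F [-0.1  0.1 -1.1] op 49.9
tiltfix ax,ay [0.0008 0.001 ]
clock: 62.8
tool_pos: [0.4396, -0.2833, 0.2151]
orientation: [0.455, 0.542, 0.454, -0.541]
force: [-0.6, -0.4, -4.5]
opening: 0.0501
t 62.8 tcp [ 439.6 -283.3  215.1] jaw -0.1738 x-axis [ 9.e-04 -5.e-04 -1.e+00] F [-0.6 -0.4 -4.5] op 50.1
tiltfix ax,ay [0.0002 0.0003]
units [ 0.3093  0.6114 -0.0102] mm [154.7 305.7  -5.1]
```

```bash
python3 -m inch '[{"x":0.012,"y":0.022,"z":0.001,"ax":0,"ay":0,"az":0,"claw":40},{"x":0.0235,"y":0.0445,"z":0.002,"ax":0,"ay":-0.0008,"az":0,"claw":40},{"x":0.0235,"y":0.0445,"z":0.002,"ax":0,"ay":-0.0008,"az":0,"claw":40},{"x":0.0235,"y":0.0445,"z":0.002,"ax":0,"ay":-0.0008,"az":0,"claw":40},{"x":0.0235,"y":0.0445,"z":0.002,"ax":0,"ay":-0.0008,"az":0,"claw":40},{"x":0.0235,"y":0.0445,"z":0.002,"ax":0,"ay":-0.0008,"az":0,"claw":40},{"x":0.0235,"y":0.0445,"z":0.002,"ax":0,"ay":-0.0008,"az":0,"claw":40},{"x":0.0235,"y":0.0445,"z":0.002,"ax":0,"ay":-0.0008,"az":0,"claw":40},{"x":0.0235,"y":0.0445,"z":0.001,"ax":0,"ay":-0.0008,"az":0,"claw":40},{"x":0.0235,"y":0.0445,"z":0.001,"ax":0,"ay":-0.0008,"az":0,"claw":40},{"x":0.0235,"y":0.0445,"z":0,"ax":0,"ay":-0.0008,"az":0,"claw":40},{"x":0.0235,"y":0.0445,"z":0,"ax":0,"ay":-0.0008,"az":0,"claw":40},{"x":0.0235,"y":0.0445,"z":0,"ax":0,"ay":-0.0008,"az":0,"claw":40},{"x":0.012,"y":0.018,"z":0,"ax":0,"ay":0,"az":0,"claw":40},{"x":0,"y":0,"z":0,"ax":0,"ay":0,"az":0,"claw":40},{"x":0,"y":0,"z":0,"ax":0,"ay":0,"az":0,"claw":40}]'
python3 st.py 594 21.4 150
```

```text
clock: 64.4
tool_pos: [0.5878, 0.0308, 0.2021]
orientation: [0.452, 0.544, 0.458, -0.538]
force: [-0.8, 0.0, -3.7]
opening: 0.0499
t 64.4 tcp [587.8  30.8 202.1] jaw -0.1724 x-axis [ 8.000e-04  1.160e-02 -9.999e-01] F [-0.8  0.  -3.7] op 49.9
tiltfix ax,ay [-0.0037  0.0003]
units [ 0.0125 -0.0188 -0.1041] mm [  6.2  -9.4 -52.1]
```

```bash
python3 -m inch '[{"x":0.01,"y":-0.01,"z":-0.005,"ax":-0.0037,"ay":0.0003,"az":0,"claw":40},{"x":0.002,"y":-0.003,"z":-0.025,"ax":0,"ay":0,"az":0,"claw":40},{"x":0,"y":0,"z":-0.035,"ax":0,"ay":0,"az":0,"claw":40},{"x":0,"y":0,"z":-0.035,"ax":0,"ay":0,"az":0,"claw":40},{"x":0,"y":0,"z":-0.035,"ax":0,"ay":0,"az":0,"claw":40},{"x":0,"y":0,"z":-0.02,"ax":0,"ay":0,"az":0,"claw":40},{"x":0,"y":0,"z":0,"ax":0,"ay":0,"az":0,"claw":40},{"x":0,"y":0,"z":0,"ax":0,"ay":0,"az":0,"claw":40}]'
python3 st.py 594 21.4 94.5
```

```text
clock: 65.2
tool_pos: [0.592, 0.0163, 0.1176]
orientation: [-0.453, -0.542, -0.453, 0.545]
force: [-0.4, -0.1, -4.5]
opening: 0.0497
t 65.2 tcp [592.   16.3 117.6] jaw -0.1807 x-axis [-0.0027 -0.0033 -1.    ] F [-0.4 -0.1 -4.5] op 49.7
tiltfix ax,ay [ 0.001  -0.0009]
units [ 0.004   0.0102 -0.0463] mm [  2.    5.1 -23.1]
```

```bash
python3 -m inch '[{"x":0.001,"y":0.01,"z":-0.008,"ax":0.001,"ay":-0.0005,"az":-0.0013,"claw":40},{"x":0,"y":0,"z":-0.012,"ax":0,"ay":0,"az":0,"claw":40},{"x":0,"y":0,"z":-0.01,"ax":0,"ay":0,"az":0,"claw":40},{"x":0,"y":0,"z":-0.005,"ax":0,"ay":0,"az":0,"claw":40},{"x":0,"y":0,"z":0,"ax":0,"ay":0,"az":0,"claw":40}]'
python3 st.py 594 21.4 94.5
```

```text
clock: 65.7
tool_pos: [0.5944, 0.0217, 0.1015]
orientation: [0.452, 0.545, 0.451, -0.543]
force: [-0.7, -0.7, -3.9]
opening: 0.0498
t 65.7 tcp [594.4  21.7 101.5] jaw -0.1851 x-axis [ 0.0036 -0.     -1.    ] F [-0.7 -0.7 -3.9] op 49.8
tiltfix ax,ay [0.     0.0012]
units [-0.0009 -0.0005 -0.0141] mm [-0.4 -0.3 -7. ]
```

```bash
python3 -m inch '[{"x":-0.0015,"y":-0.0005,"z":-0.005,"ax":0,"ay":0.0012,"az":0,"claw":40},{"x":0,"y":0,"z":-0.004,"ax":0,"ay":0,"az":0,"claw":40},{"x":0,"y":0,"z":-0.003,"ax":0,"ay":0,"az":0,"claw":40}]'
python3 st.py 594 21.4 94.5
python3 -m inch '[{"x":0,"y":0,"z":-0.003,"ax":0,"ay":0,"az":0,"claw":40},{"x":0,"y":0,"z":-0.002,"ax":0,"ay":0,"az":0,"claw":40}]'
python3 st.py 594 21.4 94.5
```

```text
clock: 66.0
tool_pos: [0.5941, 0.0214, 0.0958]
orientation: [0.452, 0.544, 0.452, -0.544]
force: [-0.7, 1.1, -4.5]
opening: 0.0502
t 66.0 tcp [594.1  21.4  95.8] jaw -0.1849 x-axis [ 6.e-04 -1.e-04 -1.e+00] F [-0.7  1.1 -4.5] op 50.2
tiltfix ax,ay [0.     0.0002]
units [-0.0002  0.     -0.0025] mm [-0.1  0.  -1.3]
clock: 66.2
tool_pos: [0.5944, 0.0216, 0.0945]
orientation: [0.452, 0.544, 0.452, -0.544]
force: [-7.4, -0.3, 8.9]
opening: 0.0499
t 66.2 tcp [594.4  21.6  94.5] jaw -0.1849 x-axis [ 1.e-03  1.e-04 -1.e+00] F [-7.4 -0.3  8.9] op 49.9
tiltfix ax,ay [-0.      0.0003]
units [-0.0007 -0.0004 -0.0001] mm [-0.4 -0.2 -0. ]
```

Seated. Release, lift, and retreat to one side so that the tray can be compared with the first picture.

```bash
python3 -m inch '[{"x":0,"y":0,"z":0,"ax":0,"ay":0,"az":0,"claw":54},{"x":0,"y":0,"z":0,"ax":0,"ay":0,"az":0,"claw":70},{"x":0,"y":0,"z":0,"ax":0,"ay":0,"az":0,"claw":76},{"x":0,"y":0,"z":0.02,"ax":0,"ay":0,"az":0,"claw":76},{"x":0,"y":0,"z":0.05,"ax":0,"ay":0,"az":0,"claw":76},{"x":0,"y":0,"z":0.06,"ax":0,"ay":0,"az":0,"claw":76},{"x":0,"y":0,"z":0.06,"ax":0,"ay":0,"az":0,"claw":76},{"x":0,"y":0,"z":0.05,"ax":0,"ay":0,"az":0,"claw":76},{"x":-0.02,"y":-0.05,"z":0.01,"ax":0,"ay":0,"az":0,"claw":76},{"x":-0.03,"y":-0.06,"z":0.003,"ax":0,"ay":0,"az":0,"claw":76},{"x":-0.03,"y":-0.06,"z":0.003,"ax":0,"ay":0,"az":0,"claw":76},{"x":-0.03,"y":-0.06,"z":0.003,"ax":0,"ay":0,"az":0,"claw":76},{"x":-0.03,"y":-0.06,"z":0.003,"ax":0,"ay":0,"az":0,"claw":76},{"x":-0.03,"y":-0.06,"z":0.003,"ax":0,"ay":0,"az":0,"claw":76},{"x":-0.03,"y":-0.06,"z":0.003,"ax":0,"ay":0,"az":0,"claw":76},{"x":-0.03,"y":-0.06,"z":0.003,"ax":0,"ay":0,"az":0,"claw":76},{"x":-0.02,"y":-0.06,"z":0,"ax":0,"ay":0,"az":0,"claw":76},{"x":0,"y":-0.06,"z":0,"ax":0,"ay":0,"az":0,"claw":76},{"x":0,"y":-0.04,"z":0,"ax":0,"ay":0,"az":0,"claw":76},{"x":0,"y":0,"z":0,"ax":0,"ay":0,"az":0,"claw":76}]'
python3 st.py
python3 - <<'E'
from h import *
a=arm.grab_frame("top")[:,:,::-1]; b=arm.grab_frame("side")[:,:,::-1]
A0=cv2.imread('top_raw.png'); B0=cv2.imread('side_raw.png')
f=lambda im,x,y,w,h,s:cv2.resize(im[y:y+h,x:x+w],(w*s,h*s),interpolation=cv2.INTER_CUBIC)
row=lambda p,q,x,y:np.hstack([f(p,x,y,95,72,4),f(q,x,y,95,72,4)])
cv2.imwrite('pics/cmp.png',np.vstack([row(A0,a,190,118),row(B0,b,180,150)]))
# shift of each container between first and last picture
for n,p,q,bx in(("bottle top",A0,a,(200,117,18,22)),("can top",A0,a,(258,122,30,32)),("tin top",A0,a,(215,146,40,32)),("bottle side",B0,b,(184,178,24,50)),("can side",B0,b,(219,151,26,24)),("tin side",B0,b,(214,173,36,58))):
    x,y,w,h=bx; T=q[y-0:y+h,x:x+w]; S=p[y-6:y+h+6,x-6:x+w+6]
    r=cv2.matchTemplate(S,T,cv2.TM_CCOEFF_NORMED); _,v,_,m=cv2.minMaxLoc(r)
    sh=cv2.phaseCorrelate(np.float64(cv2.cvtColor(p[y:y+h,x:x+w].copy(),6)),np.float64(cv2.cvtColor(T.copy(),6)))
    print(n,"shift px",6-m[0],6-m[1],round(v,3),np.round(sh[0],2))
E
```

```text
clock: 68.2
tool_pos: [0.4668, -0.3057, 0.2556]
orientation: [0.46, 0.548, 0.444, -0.539]
force: [0.2, 0.3, -0.3]
opening: 0.0758
t 68.2 tcp [ 466.8 -305.7  255.6] jaw -0.1823 x-axis [ 0.0244 -0.0093 -0.9997] F [ 0.2  0.3 -0.3] op 75.8
tiltfix ax,ay [0.003  0.0078]
bottle top shift px 0 1 0.942 [0.18 0.65]
can top shift px 0 0 0.842 [-0.24  1.1 ]
tin top shift px 0 1 0.885 [-0.09  1.25]
bottle side shift px 1 0 0.963 [0.79 0.03]
can side shift px 1 0 0.936 [1.09 0.34]
tin side shift px 1 0 0.934 [0.84 0.26]
```

View pics/cmp.png

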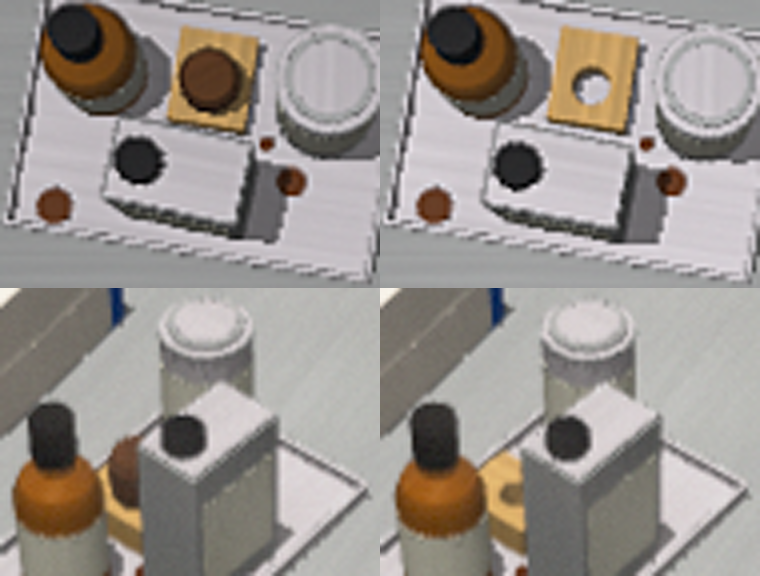

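The last comparison shows all three containers upright on their spots, 1.5–3 mm off toward the robot (about 1 px). The foot is home and the arm is clear, so I'll hand in.

```bash
python3 -m inch '[{"x":0,"y":0,"z":0,"ax":0,"ay":0,"az":0,"claw":76},{"x":0,"y":0,"z":0,"ax":0,"ay":0,"az":0,"claw":76}]'; python3 -c "
from cell import arm
print(arm.hand_in())"
```

```text
clock: 68.5
tool_pos: [0.4678, -0.3017, 0.256]
orientation: [0.461, 0.548, 0.445, -0.538]
force: [0.4, -0.4, 0.6]
opening: 0.0762
the job is handed in; nothing more can be done
None
```

The job is done and handed in at 68.5 s. I moved the tin, bottle and can onto the mat, fitted the foot in the empty bore, then put the can, bottle and tin back on the tray.

- **Foot:** the tenon went in without touching the sides. The tool stopped at 77.1 mm, where 77.2 mm means fully home. A picture from above then showed all four feet in place.
- **Containers:** each touched down gently, with peak contact readings of about 19 N or less, and all three stand upright. Compared with the first pictures, they sit about 1 pixel off. That is roughly 1.5 mm (bottle) to 3 mm (tin) nearer the robot than where they started. I left this small offset uncorrected.
- **Rest of the bench:** the tape roll, sanding block and cup had not moved in the picture taken after the foot was fitted. I did not check them again after putting the containers back. The gripper was clear of everything at hand-in.

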